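Hold a spread circlip at its groove on an axle stub

ROBOT

A 7-joint arm with a two-finger parallel gripper is mounted at the origin on a cart in front of the work surface, level with it; the furniture and walls round the work are solid. World frame = base frame: x ahead of the robot, y to its left, z up, the work surface at z = 0. Lengths are in m, angles in rad, forces in N, time in s.
With the tool pointing down it reaches from about 0.35 to 0.9 m from the base axis. Payload 8.1 kg.
Tool frame: the origin (TCP) lies at the very end of the fingers, on their centre line; the grasp point (between the pads) lies 19 mm behind it; z points along the fingers, y is the line along which they close (so a half turn about z gives the same grasp; the last joint's range is limited). The gripper opens to 85 mm and grips with 20 to 120 N. Pads are 22 mm wide; open, the fingers measure 114 mm over their backs; the gripper's body (76 mm by 85 mm) begins 54 mm behind the grasp point. The pads swing forward as they close: fully open they stand 13 mm farther back than shut.
Start: joints at [-1.297, 0.434, 0.025, 1.573, -0.012, 1.134, -0.075], TCP at [0.23, 0.581, 0.231] pointing down, gripper open.
Joint ranges: [-2.62, 2.62], [-0.44, 2.09], [-1.27, 1.32], [0.08, 2.57], [-1.32, 4.46], [0.12, 2], [-2.74, 2.74]. Speed limits (rad/s): [2.22, 2.22, 3.01, 3.01, 3.14, 3.14, 3.14].

INTERFACE

Orientations are given as a unit quaternion [x, y, z, w].
In Python, from rig import bot gives the robot as it stands.
- The arm moves only by the shell command python3 -m inch 'ROWS' [FORCE]. ROWS is JSON, a list that holds one entry, the list of rows, each a list of 7 numbers: the shift along the tool's x, y, z in units of 300 mm (1.0 is 300 mm), then the turn, a rotation vector about the tool's x, y, z in units of 45 degrees (1.0 is 45 degrees), then the opening, from 0 (shut) to 1 (fully open). A call has 1 to 10 rows; each row is the pose to reach, as a shift and turn from the pose commanded when the call began, along the tool's axes at that moment; what a row does not reach only later rows make up. A row lasts 1/10 s, in which the tool goes at most 50 mm and 8.59 degrees, less where a joint would pass 70% of its speed; a pose out of reach is approached as far as the arm can. A call with a number of a shift or a turn outside -1 to 1 is refused whole. A call with a gripper value outside its range is refused whole. The fingers move at their own pace and stop on an object; FORCE is the grip in N (left out, the last holds). Time passes only in rows, so rows that repeat a pose let the fingers close. It gives the time, the measured TCP pose, the force, the opening and the grip force at its end, in the units of the state.
- bot.get_obs(): the state, without advancing time (a new reading comes with each control period).
- bot.snapshot(name): name is "side" or "top" or "wrist"; returns a dict with "image" (384x512x3 uint8, red, green, blue), "fx", "fy", "cx", "cy" (pixels), "R" (3x3) and "t" (3): a world point X has camera coordinates R X + t. Camera axes: x right, y down, z forward; pixel columns grow to the right and rows downward; lengths in m; the calibration is good to about 2 mm. A picture is of the moment at which its call begins. There is no depth.
- bot.close_job(): hands the job in; it is judged then, once.
Trained networks look in a picture, given as the dict that the camera call returned (one of the last four; its "shot" number tells which), for a name from the list of things; names that differ only in an ending like _2 or _b are one class to them, and where a whole thing is asked for, a point or a joint stands for the part that bears it (a point fixed in the world has none). Each returns a list of dicts, best first, with "score" (0 to 1); they miss things now and then, are a little off and sometimes report something else, mostly with a low value. They report only what shows in the picture. A call takes as long as a camera call. They do not tell look-alikes from the thing itself.
- bot.find_in(picture, name): "position" ([x, y, z] in m, in world coordinates, good to about 4 mm: the middle of the surface that is visible of it).
The state is a dict: "time": time; "q": joint angles; "joint_velocities": joint speeds; "effort": joint torques, N m; "eef_pos": TCP position; "tcp_rot": TCP orientation; "contact_force": force on the tool from outside, world axes, zero at the start; "moment": the same for the moment, N m; "gripper_width": opening from 0.0 (shut) to 1.0 (fully open); "grip_force": force on a finger pad.
Only numpy, scipy, OpenCV 4.12 (cv2) and the standard library are available. Lean on these libraries where they do the work, as an engineer would, in place of code of your own. Each camera call takes 0.05 s, during which the arm holds its last target. There are 200 camera calls.

TASK

Take the red-handled circlip pliers out of their rack, put their two tips into the gap of the circlip on the yellow tray and squeeze the handles fully, so that the tips catch in the notched lugs and spread the clip. Carry it to the axle stub, lower it gently over the shaft without forcing it until it is level with the groove above the bearing, and finish there still squeezing: the clip fully spread, hanging on the pliers around the groove, not resting on the bearing or leaning on the shaft, ready for the fitter to check before it is let snap in. Leave the other things on the bench where they are.

Things in the scene. Friction and masses are not known exactly. Their poses are not given: they have to be found in the camera images.
- pliers: circlip pliers, 169 mm, upright in the rack, tips down, dark steel, red handles. Origin on the pivot, 89 mm above the bench at the start; z up to the handles, y the line along which handles and tips open; the same turned half round about z. Squeezing the handles spreads the tips. The joint (18 x 28 mm in x, y; 9 mm above and below the origin) rests on the rack; lift straight up 90 mm to clear. 0.15 kg
- pliers_grip (a point): midway between the handles, 58 mm above the pivot: squeeze here along y. The handles are 13 mm wide (x), reach 34 mm higher, and measure 66 mm over their outsides here when released (68 mm at most, higher up), about 38 mm at the stop. A spring resists with 4 N at first, 8 N at the stop (about 15 N with the clip: grip with 20 to 25 N). Closing 4 mm past touch is enough to lift them
- pliers_tip (a point): midway between the two tip pins of the released pliers, 75 mm below the pivot. Each jaw ends in a 3 mm round pin, 7 mm long; this point is 4 mm above the pins' lower ends, 4 mm below the jaws' blunt ends. Released, the pins measure 11 mm over their outsides (y); closing the handles by 4 mm adds some 5 mm. As they spread fully the pins rise 3 mm past this point and the jaws rest on the lugs
- pliers_half_a (a joint): how far each half of the pliers is turned by squeezing: 0 released, 0.24 rad with the handles at their stop (tips fully spread)
- clip: the circlip: dark spring-steel C-ring lying flat round the tray's boss, 36 mm inner, 45 mm outer diameter relaxed, 4 mm thick, about 36 g. Origin on its underside, middle of the relaxed ring, 14 mm above the bench at the start; x points out through the gap between the lugs, y across the gap, z up. The frame belongs to the back of the ring
- clip_gap (a point): middle of the gap between the clip's lugs, half-way up, 26 mm from the origin along x. The gap is 16 mm wide (y); in each lug an open V notch with a 7 mm mouth faces it, and a pin pressed outward there slides to its bottom. Bring the pliers' tip point here, upright, their y along the clip's y, at this height or up to 1 mm lower, then squeeze to the stop
- clip_bore (a point): on the clip, half-way up, 4 mm from the origin along x: the middle of the opening when the clip is fully spread (about 41 mm across), to be brought onto the shaft's axis; axes as clip
- clip_lug_a (a point): where a pin sits in the notch of the lug on the clip's +y side, half-way up
- clip_lug_b (a point): the same on the other lug: 19 mm from the first when relaxed, about 42 mm with the pliers at their stop; the clip clears the shaft only when they are more than about 34 mm apart
- tray: yellow plastic kit tray, 80 x 80 mm, top 14 mm above the bench, fixed; origin on the bench under its middle. The clip lies on its top round a low boss 33 mm across and 3 mm high; a slot 7 mm wide (x), 56 mm long (y) and 8 mm deep runs under the clip's lugs, so that the pins can reach 8 mm below the clip and move apart
- rack: grey sheet-steel pliers rack, 70 (x) x 104 (y) x 80 mm high, fixed; origin on the bench under its middle. The pliers hang in its slot (13 x 58 mm, along y)
- tester_dial: the big white hardness tester right of the work, fixed; origin on the bench under its middle. Its black dial head overhangs the bench: from 0.55 m above it upward, 0.22 to 0.25 m in front (-x) of the origin, from 0.10 m to the right (-y) to 0.12 m to the left. Draw the arm in when it swings past
- axle: axle stub: blue flanged hub 100 mm across, bolted down, with a ball bearing 74 mm across whose face is 48 mm above the bench, and a bright upright shaft 38 mm in diameter in its middle that ends 70 mm above the bench with a 2.5 mm chamfer; fixed; origin on the bench on the shaft's axis, z up
- axle_groove (a point): on the shaft's axis at the middle of the dark groove (5 mm wide, 35 mm in diameter), 58 mm above the bench: 10 mm above the bearing, 12 mm below the shaft's end
- puck_3: bystander: cream resin specimen puck, 30 mm across, 20 mm high; origin at the middle of its underside
- block_square: bystander: square steel test block 50 x 50 x 10 mm; origin at the middle of its underside
- loupe: bystander: black folding loupe 50 x 36 x 18 mm; origin at the middle of its underside
- bar_end: bystander: brown sawn bar end, 32 mm across, 48 mm high; origin at the middle of its underside
- block_round_3: bystander: round steel test block 50 mm across, 15 mm high; origin at the middle of its underside
There are look-alikes about, which are no part of the job. There is more than one size of the pliers; the job needs the larger.

How it is judged:
By the outcome, as a careful person would: the job done as asked, in the order asked, and still so for the second after the job is handed in, while the arm keeps its last pose, push and grip.
It also fails if it takes over 54 s, if anything falls off the work surface, if the arm or the gripper's body presses on something with over 40 N, if the wrist force passes 120 N, or if a joint passes its speed limit or range.

## Working session

There is one attempt and no reset: what is moved stays moved. The work goes in short steps, Python scripts to look and compute and a shell command to move; the robot and the scene stay as the last step left them, time stands still between calls to the robot, and variables do not carry over. Pictures are saved under pics/ and viewed, at most 10 in all, crops included, and the job is handed in when it is done.

```bash
mkdir -p pics; ls; python3 - <<'E'
from rig import bot
import cv2,numpy as np
o=bot.get_obs();print({k:np.round(v,3).tolist() for k,v in o.items()})
for c in ["top","side"]:
    p=bot.snapshot(c)
    cv2.imwrite(f"pics/{c}0.png",p["image"][:,:,::-1])
    print(c,p["fx"],p["cx"],p["cy"],np.round(p["R"],3).tolist(),np.round(p["t"],3).tolist())
    for n in ["pliers","clip","tray","rack","axle","clip_gap","pliers_grip","tester_dial","axle_groove","bar_end","puck_3","loupe"]:
        try: print(n,[(np.round(d["position"],3).tolist(),round(d["score"],2)) for d in bot.find_in(p,n)[:4]])
        except Exception as e: print(n,e)
E
```

```text
pics
{'time': 0.0, 'q': [-1.297, 0.435, 0.025, 1.574, -0.012, 1.134, -0.075], 'joint_velocities': [0.0, 0.001, -0.0, -0.001, -0.001, 0.0, -0.0], 'effort': [0.001, -67.044, 1.026, -31.623, 0.016, 0.012, -0.0], 'eef_pos': [0.23, 0.581, 0.231], 'tcp_rot': [0.187, 0.982, -0.001, -0.0], 'contact_force': [-0.754, 0.907, 0.121], 'moment': [-0.029, -0.007, -0.007], 'grip_force': 0.0, 'gripper_width': 1.0}
top 435.2411424577685 252.54273075222733 188.6795120163413 [[-0.041, -0.999, -0.004], [-0.973, 0.041, -0.226], [0.226, -0.005, -0.974]] [0.018, 0.561, 1.488]
pliers [([0.576, 0.227, 0.122], 0.71)]
clip [([0.426, 0.163, 0.017], 0.39)]
tray [([0.429, 0.163, 0.015], 0.7)]
rack [([0.564, 0.218, 0.069], 0.8), ([0.676, 0.204, 0.021], 0.62), ([0.433, 0.172, 0.017], 0.3)]
axle [([0.456, 0.3, 0.048], 0.87)]
clip_gap []
pliers_grip [([0.577, 0.229, 0.123], 0.63)]
tester_dial []
axle_groove [([0.456, 0.298, 0.049], 0.92)]
bar_end [([0.479, -0.353, 0.05], 0.45)]
puck_3 [([0.677, 0.203, 0.02], 0.48)]
loupe [([0.657, 0.062, 0.016], 0.53), ([0.579, 0.248, 0.146], 0.41)]
side 368.7632623828499 260.0310060048585 195.28672101067704 [[-0.948, -0.32, -0.004], [-0.107, 0.33, -0.938], [0.301, -0.888, -0.347]] [0.522, 0.179, 0.831]
pliers [([0.572, 0.227, 0.123], 0.69), ([0.552, 0.088, 0.077], 0.56), ([0.432, 0.176, 0.02], 0.39)]
clip [([0.569, 0.227, 0.125], 0.67), ([0.432, 0.172, 0.017], 0.46)]
tray [([0.425, 0.176, 0.014], 0.81)]
rack [([0.571, 0.235, 0.037], 0.67), ([0.57, 0.228, 0.124], 0.57)]
axle [([0.451, 0.322, 0.042], 0.94)]
clip_gap [([0.434, 0.169, 0.015], 0.66)]
pliers_grip [([0.556, 0.089, 0.073], 0.81), ([0.575, 0.23, 0.121], 0.62)]
tester_dial []
axle_groove [([0.449, 0.326, 0.042], 0.78)]
bar_end []
puck_3 []
loupe [([0.57, 0.233, 0.036], 0.46), ([0.665, 0.058, 0.015], 0.44)]
```

```bash
python3 - <<'E'
import cv2
a=cv2.imread("pics/top0.png");b=cv2.imread("pics/side0.png")
cv2.imwrite("pics/top0c.png",cv2.resize(a[60:360,60:460],None,fx=2,fy=2,interpolation=cv2.INTER_CUBIC))
cv2.imwrite("pics/side0c.png",cv2.resize(b,(800,600),interpolation=cv2.INTER_CUBIC))
E
```

```text
(no output)
```

View pics/top0c.png

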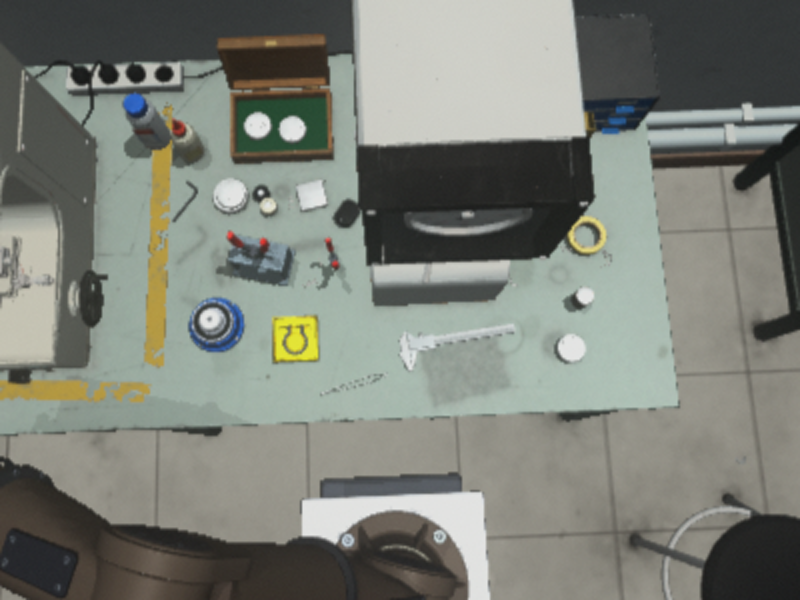

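View pics/side0c.png

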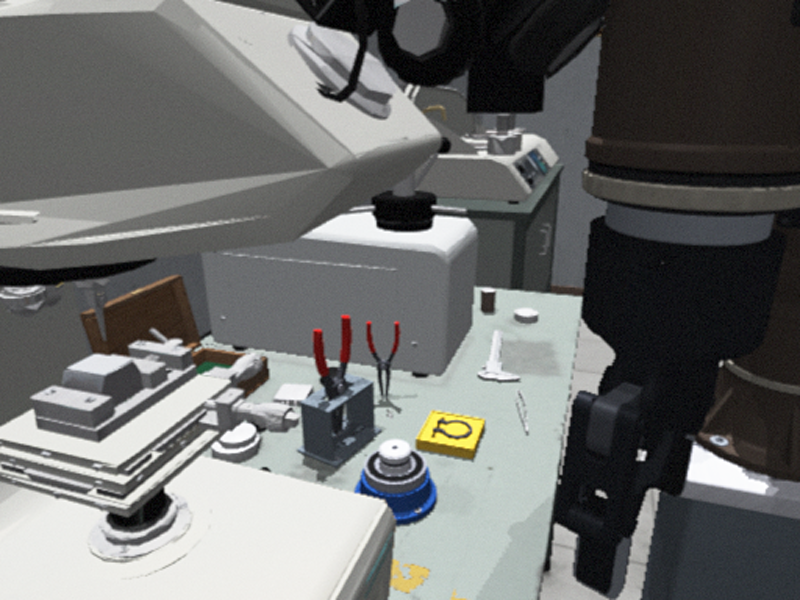

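```bash
cat > h.py <<'E'
from rig import bot
import cv2,numpy as np
from scipy.spatial.transform import Rotation as Ro
def rays(p,px):
    px=np.atleast_2d(px).astype(float)
    d=np.c_[(px[:,0]-p["cx"])/p["fx"],(px[:,1]-p["cy"])/p["fy"],np.ones(len(px))]@p["R"]
    return -p["R"].T@p["t"],d
def toplane(p,px,z):
    c,d=rays(p,px); return c+d*((z-c[2])/d[:,2])[:,None]
def proj(p,X):
    Y=np.atleast_2d(X)@p["R"].T+p["t"]; return np.c_[Y[:,0]/Y[:,2]*p["fx"]+p["cx"],Y[:,1]/Y[:,2]*p["fy"]+p["cy"]]
def go(pos,yaw=None,info=True):
    """rows for TCP pos, tool straight down with tool y along heading yaw (mod pi)"""
    o=bot.get_obs();R0=Ro.from_quat(o["tcp_rot"]).as_matrix()
    s=R0.T@(np.array(pos)-o["eef_pos"])/0.3
    best=np.zeros(3)
    if yaw is not None:
        c=[]
        for a in (yaw,yaw+np.pi):
            y=np.array([np.cos(a),np.sin(a),0]);z=np.array([0,0,-1.]);R=np.c_[np.cross(y,z),y,z]
            c.append(Ro.from_matrix(R0.T@R).as_rotvec()/np.radians(45))
        best=min(c,key=np.linalg.norm)
    print("row",np.round(s,4).tolist(),np.round(best,4).tolist())
def st():
    o=bot.get_obs();R=Ro.from_quat(o["tcp_rot"]).as_matrix()
    print("t",round(o["time"],2),"pos",np.round(o["eef_pos"],4),"yaw",round(float(np.degrees(np.arctan2(R[1,1],R[0,1]))),2),"tilt",np.round(R[:,2],4),"F",np.round(o["contact_force"],1),"w",round(float(o["gripper_width"]),3),"g",np.round(o["grip_force"],1),"q",np.round(o["q"],2))
E
python3 - <<'E'
from h import *
p=bot.snapshot("top")
a=toplane(p,[(176,179),(191.5,180.5)],0.178);print(a, np.degrees(np.arctan2(*(a[0]-a[1])[[1,0]])))
# rack top corners approx (crop px)
st();go([0.46,0.19,0.34],np.radians(95))
E
```

```text
[[0.57848321 0.24777686 0.178     ]
 [0.57119886 0.19640715 0.178     ]] 81.92913343910762
t 1.35 pos [0.23   0.5812 0.2313] yaw 68.41 tilt [ 0. -0. -1.] F [-0.5 -0.   0.2] w 1.003 g 0.0 q [-1.3   0.43  0.02  1.57 -0.01  1.13 -0.08]
row [-1.1927, -0.9302, -0.3623] [-0.0, 0.0, -0.591]
```

```bash
python3 -m inch '[[[-0.15,-0.12,-0.36,0,0,-0.1,1],[-0.3,-0.25,-0.36,0,0,-0.2,1],[-0.45,-0.37,-0.36,0,0,-0.3,1],[-0.6,-0.48,-0.36,0,0,-0.4,1],[-0.75,-0.6,-0.36,0,0,-0.5,1],[-0.9,-0.7,-0.36,0,0,-0.59,1],[-1,-0.82,-0.36,0,0,-0.59,1],[-1,-0.93,-0.36,0,0,-0.59,1],[-1,-0.93,-0.36,0,0,-0.59,1]]]'; python3 - <<'E'
from h import *
st()
p=bot.snapshot("wrist");cv2.imwrite("pics/w1.png",cv2.resize(p["image"][:,:,::-1],(800,600)))
print(-p["R"].T@p["t"],p["R"][2],p["fx"])
for n in ["pliers","clip","tray","axle","clip_gap","pliers_grip","clip_lug_a","axle_groove"]:
    print(n,[(np.round(d["position"],3).tolist(),round(d["score"],2)) for d in bot.find_in(p,n)[:4]])
E
```

```text
time: 2.25
eef_pos: [0.4063, 0.2109, 0.3395]
tcp_rot: [-0.043, 0.999, 0.0, 0.0]
contact_force: [1.0, -0.2, 0.5]
gripper_width: 1.001
grip_force: 0.0
t 2.25 pos [0.4063 0.2109 0.3395] yaw 94.92 tilt [ 4.e-04  4.e-04 -1.e+00] F [ 1.  -0.2  0.5] w 1.001 g 0.0 q [-0.74  0.07  0.15  1.79 -0.01  1.28  1.08]
[0.33046708 0.20449916 0.482471  ] [ 0.29447513  0.02583901 -0.95530976] 266.59221127054076
pliers [([0.576, 0.223, 0.135], 0.78), ([0.552, 0.087, 0.066], 0.52), ([0.654, 0.079, 0.018], 0.46)]
clip [([0.423, 0.159, 0.02], 0.56)]
tray [([0.426, 0.164, 0.013], 0.83)]
axle [([0.454, 0.297, 0.051], 0.86)]
clip_gap [([0.426, 0.162, 0.019], 0.72), ([0.574, 0.224, 0.138], 0.49)]
pliers_grip [([0.575, 0.227, 0.136], 0.64), ([0.554, 0.088, 0.065], 0.51)]
clip_lug_a [([0.432, 0.177, 0.02], 0.47), ([0.433, 0.144, 0.022], 0.45)]
axle_groove [([0.448, 0.295, 0.046], 0.79), ([0.574, 0.225, 0.136], 0.55)]
```

View pics/w1.png

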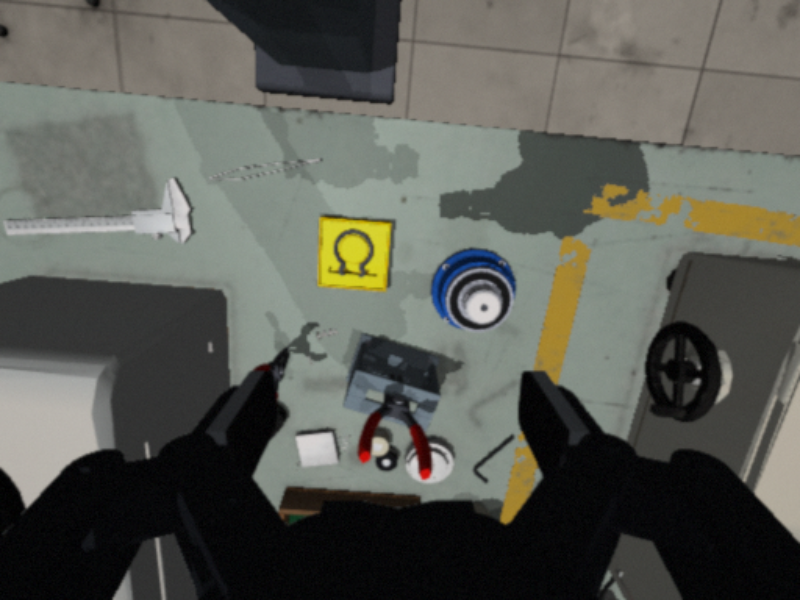

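```bash
python3 - <<'E'
from h import *
p=bot.snapshot("wrist");im=p["image"];hsv=cv2.cvtColor(im,cv2.COLOR_RGB2HSV)
def big(m):
    c,_=cv2.findContours(m,cv2.RETR_EXTERNAL,cv2.CHAIN_APPROX_NONE);return max(c,key=cv2.contourArea)[:,0]
m=cv2.inRange(hsv,(22,150,100),(32,255,255));m[:120]=m[:120]; m[:,260:]=0
c=toplane(p,big(m),0.014)[:,:2]*1000
r=cv2.minAreaRect(c.astype(np.float32));print("tray",r)
m=cv2.inRange(hsv,(0,170,70),(8,255,255))|cv2.inRange(hsv,(172,170,70),(180,255,255))
n,l,s,ce=cv2.connectedComponentsWithStats(m)
for i in range(1,n):
    if s[i,4]>15: print("red",s[i],ce[i])
# rectified views, 0.5 mm/px : tray at z=.018, shaft z=.07, rack z=.08
def rect(z,x0,y0,w,sc=0.25):
    n=int(w*1000/sc); g=np.mgrid[0:n,0:n]
    X=np.stack([x0-g[0]*sc/1000,y0-g[1]*sc/1000,np.full((n,n),z)],-1).reshape(-1,3)
    q=proj(p,X).astype(np.float32).reshape(n,n,2)
    return cv2.remap(im,q[...,0],q[...,1],cv2.INTER_CUBIC)
out=np.hstack([rect(.018,.475,.215,.1),rect(.08,.625,.275,.1)])
cv2.imwrite("pics/r1.png",out[:,:,::-1])
E
```

```text
tray ((429.0014953613281, 163.2294921875), (80.31874084472656, 80.44189453125), 0.2728794813156128)
red [260 274   6  20  56] [263.14285714 281.91071429]
red [227 285   7  11  54] [229.59259259 290.83333333]
red [266 300   7   7  41] [268.73170732 302.68292683]
```

View pics/r1.png

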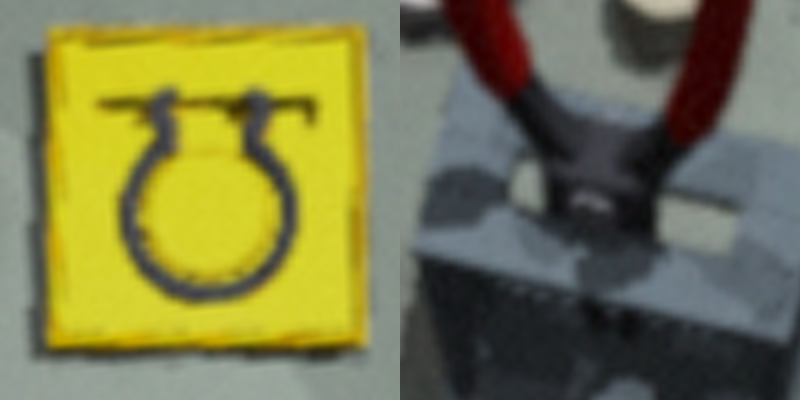

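```bash
python3 - <<'E'
from h import *
p=bot.snapshot("wrist");t=bot.snapshot("top");s=bot.snapshot("side")
print("w",toplane(p,[(229.6,291.),(268.7,303)],.178))
def tri(obs):
    A=0;b=0
    for q,px in obs:
        c,d=rays(q,px);d=d[0]/np.linalg.norm(d);M=np.eye(3)-np.outer(d,d);A=A+M;b=b+M@c
    return np.linalg.solve(A,b)
im=t["image"];hsv=cv2.cvtColor(im,cv2.COLOR_RGB2HSV)
for q,nm in((t,"top"),(s,"side")):
    hsv=cv2.cvtColor(q["image"],cv2.COLOR_RGB2HSV)
    m=cv2.inRange(hsv,(0,150,70),(8,255,255))|cv2.inRange(hsv,(172,150,70),(180,255,255))
    n,l,st_,ce=cv2.connectedComponentsWithStats(m)
    print(nm,[(st_[i].tolist(),np.round(ce[i],1).tolist()) for i in range(1,n) if st_[i,4]>12])
    print(nm,"expected handle ends",proj(q,[[.580,.248,.178],[.566,.19,.178]]))
E
```

```text
w [[0.56880958 0.19583192 0.178     ]
 [0.58354523 0.25054905 0.178     ]]
top [([147, 122, 5, 5, 18], [149.4, 124.4]), ([174, 176, 7, 7, 16], [176.3, 178.8])]
top expected handle ends [[175.93228772 178.56014103]
 [193.44839722 181.94278369]]
side [([218, 202, 7, 30, 131], [220.6, 216.7]), ([235, 206, 5, 19, 45], [236.3, 215.8]), ([251, 206, 5, 19, 39], [253.2, 215.1]), ([201, 211, 5, 16, 62], [202.7, 217.7])]
side expected handle ends [[205.41525491 211.70085777]
 [223.97754926 202.26589399]]
```

```bash
python3 - <<'E'
from h import *
go([.575,.222,.22],np.radians(76.5));st()
E
```

```text
row [-0.5648, -0.0213, 0.3969] [-0.0002, -0.0003, 0.4115]
t 2.9 pos [0.4057 0.2136 0.3391] yaw 95.02 tilt [-2.e-04 -2.e-04 -1.e+00] F [ 0.2 -0.3 -0.4] w 1.003 g 0.0 q [-0.74  0.07  0.15  1.79 -0.01  1.28  1.07]
```

```bash
python3 -m inch '[[[-0.15,-0.005,0.02,0,0,0.14,1],[-0.3,-0.01,0.05,0,0,0.28,1],[-0.45,-0.02,0.1,0,0,0.41,1],[-0.565,-0.021,0.2,0,0,0.411,1],[-0.565,-0.021,0.3,0,0,0.411,1],[-0.565,-0.021,0.397,0,0,0.411,1],[-0.565,-0.021,0.397,0,0,0.411,1]]]'; python3 - <<'E'
from h import *
st()
p=bot.snapshot("wrist");cv2.imwrite("pics/w2.png",cv2.resize(p["image"][:,:,::-1],(800,600)))
R=Ro.from_quat(bot.get_obs()["tcp_rot"]).as_matrix()
print("cam in tool",R.T@(-p["R"].T@p["t"]-bot.get_obs()["eef_pos"]), (p["R"]@R).round(3).tolist())
for n in ["pliers","pliers_grip"]:
    print(n,[(np.round(d["position"],3).tolist(),round(d["score"],2)) for d in bot.find_in(p,n)[:4]])
for z,yy in((.178,33),(.147,33)):
    c,s_=np.cos(np.radians(76.5)),np.sin(np.radians(76.5)); print(proj(p,[[.575+c*yy/1e3,.222+s_*yy/1e3,z],[.575-c*yy/1e3,.222-s_*yy/1e3,z]])*800/512)
E
```

```text
time: 3.6
eef_pos: [0.573, 0.2207, 0.2158]
tcp_rot: [0.118, 0.993, -0.002, -0.003]
contact_force: [-0.4, 0.5, 0.0]
gripper_width: 0.998
grip_force: 0.0
t 3.6 pos [0.573  0.2207 0.2158] yaw 76.48 tilt [-0.0069 -0.0035 -1.    ] F [-0.4  0.5  0. ] w 0.998 g 0.0 q [-0.62  0.44  0.24  1.63 -0.11  1.1   0.99]
cam in tool [ 0.07669661 -0.00031097 -0.14046657] [[0.0, 1.0, 0.003], [-0.956, 0.001, -0.293], [-0.293, -0.003, 0.956]]
pliers [([0.561, 0.087, 0.092], 0.83), ([0.572, 0.223, 0.141], 0.58), ([0.645, 0.075, 0.003], 0.39)]
pliers_grip [([0.574, 0.226, 0.14], 0.84), ([0.56, 0.091, 0.086], 0.63), ([0.469, 0.299, 0.053], 0.4)]
[[471.01350331 341.63749774]
 [330.60600079 341.35538206]]
[[461.5546744  319.11172491]
 [339.62422525 318.90090991]]
```

View pics/w2.png

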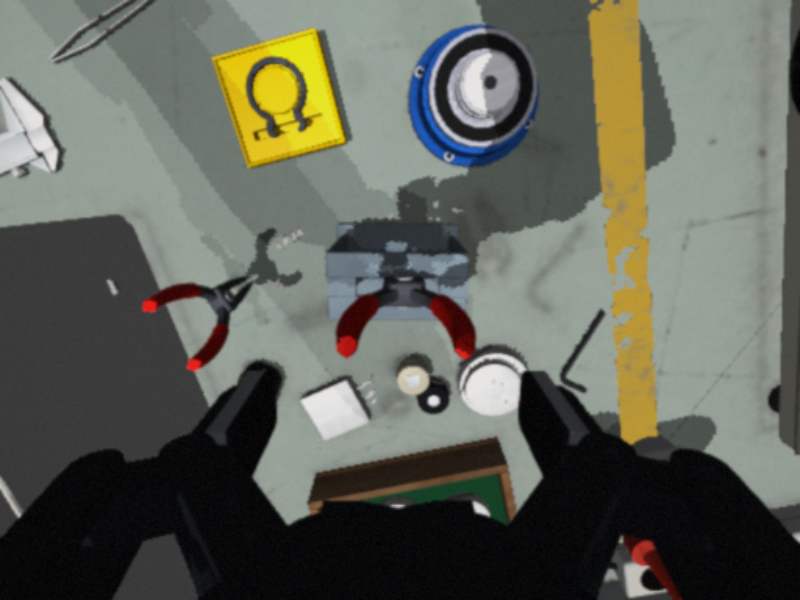

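```bash
python3 - <<'E'
from h import *
go([.5765,.2237,.122],np.radians(76.5));st()
E
```

```text
row [-0.0002, 0.0063, 0.3321] [0.0013, 0.0016, -0.0006]
t 3.75 pos [0.5759 0.2218 0.2216] yaw 76.47 tilt [ 1.4e-03  7.0e-04 -1.0e+00] F [ 1.1 -0.3  0.6] w 0.995 g 0.0 q [-0.62  0.43  0.24  1.62 -0.11  1.1   0.98]
```

```bash
python3 -m inch '[[[0,0.006,0.12,0,0,0,1],[0,0.006,0.24,0,0,0,1],[0,0.006,0.3,0,0,0,1],[0,0.006,0.332,0,0,0,1],[0,0.006,0.332,0,0,0,1],[0,0.006,0.332,0,0,0,0.73],[0,0.006,0.332,0,0,0,0.73],[0,0.006,0.332,0,0,0,0.73],[0,0.006,0.332,0,0,0,0.73]]]' 25; python3 - <<'E'
from h import *
st()
p=bot.snapshot("wrist");cv2.imwrite("pics/w3.png",cv2.resize(p["image"][:,:,::-1],(800,600)))
E
```

```text
time: 4.65
eef_pos: [0.5772, 0.2238, 0.1229]
tcp_rot: [0.118, 0.993, 0.001, 0.002]
contact_force: [-0.1, 0.0, 6.5]
gripper_width: 0.731
grip_force: 5.2
t 4.65 pos [0.5772 0.2238 0.1229] yaw 76.46 tilt [ 0.0037  0.0019 -1.    ] F [-0.1  0.   6.5] w 0.731 g 5.2 q [-0.61  0.53  0.22  1.73 -0.14  0.89  1.01]
```

View pics/w3.png

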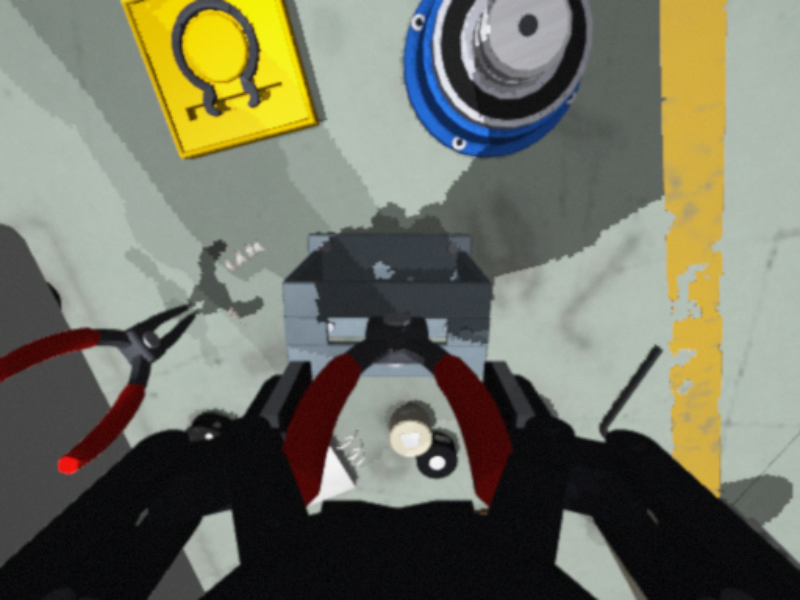

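```bash
python3 -m inch '[[[0,0,-0.03,0,0,0,0.73],[0,0,-0.1,0,0,0,0.73],[0,0,-0.18,0,0,0,0.73],[0,0,-0.26,0,0,0,0.73],[0,0,-0.34,0,0,0,0.73],[0,0,-0.36,0,0,0,0.73],[0,0,-0.36,0,0,0,0.73]]]' ; python3 - <<'E'
from h import *
st();go([.448,.1625,.23],np.radians(90));
E
```

```text
time: 5.4
eef_pos: [0.5762, 0.2233, 0.2299]
tcp_rot: [0.118, 0.993, 0.001, 0.001]
contact_force: [-0.1, -0.1, -1.7]
gripper_width: 0.725
grip_force: 3.6
t 5.4 pos [0.5762 0.2233 0.2299] yaw 76.46 tilt [ 0.0022  0.0012 -1.    ] F [-0.1 -0.1 -1.7] w 0.725 g 3.6 q [-0.63  0.42  0.25  1.61 -0.11  1.12  0.98]
row [0.368, -0.2972, -0.0015] [0.0019, 0.0026, -0.3009]
```

```bash
python3 -m inch '[[[0.05,-0.04,0,0,0,-0.05,0.73],[0.14,-0.11,0,0,0,-0.12,0.73],[0.23,-0.18,0,0,0,-0.2,0.73],[0.31,-0.25,0,0,0,-0.27,0.73],[0.368,-0.297,0,0,0,-0.3,0.73],[0.368,-0.297,0.08,0,0,-0.3,0.73],[0.368,-0.297,0.16,0,0,-0.3,0.73],[0.368,-0.297,0.2,0,0,-0.3,0.73],[0.368,-0.297,0.22,0,0,-0.3,0.73],[0.368,-0.297,0.22,0,0,-0.3,0.73]]]' ; python3 - <<'E'
from h import *
st()
p=bot.snapshot("wrist");cv2.imwrite("pics/w4.png",cv2.resize(p["image"][60:300,96:416,::-1],(800,600),interpolation=cv2.INTER_CUBIC))
for n in ["pliers_tip","clip_gap","clip","clip_lug_a"]:
    print(n,[(np.round(d["position"],3).tolist(),round(d["score"],2)) for d in bot.find_in(p,n)[:4]])
s=bot.snapshot("side");cv2.imwrite("pics/s4.png",cv2.resize(s["image"][200:320,220:380,::-1],(800,600),interpolation=cv2.INTER_CUBIC))
for n in ["pliers_tip","clip_gap"]:
    print(n,[(np.round(d["position"],3).tolist(),round(d["score"],2)) for d in bot.find_in(s,n)[:4]])
e=bot.get_obs()["eef_pos"]
for q,o,f in((p,(96,60),2.5),(s,(220,200),5)):
    print((proj(q,[[e[0],e[1]+.004,e[2]-.108],[e[0],e[1]-.004,e[2]-.108],[.448,.162,.016],[.422,.1625,.016]])-o)*f)
E
```

```text
time: 6.4
eef_pos: [0.4471, 0.1621, 0.1618]
tcp_rot: [0.0, 1.0, -0.0, -0.001]
contact_force: [-0.6, 1.1, -1.0]
gripper_width: 0.734
grip_force: 3.6
t 6.4 pos [0.4471 0.1621 0.1618] yaw 89.96 tilt [-0.0016 -0.001  -1.    ] F [-0.6  1.1 -1. ] w 0.734 g 3.6 q [-0.61  0.27  0.18  2.03 -0.06  0.85  1.18]
pliers_tip [([0.444, 0.162, 0.184], 0.55)]
clip_gap [([0.423, 0.163, 0.014], 0.81)]
clip [([0.423, 0.158, 0.018], 0.72)]
clip_lug_a [([0.428, 0.178, 0.022], 0.69), ([0.43, 0.141, 0.023], 0.67)]
pliers_tip [([0.442, 0.162, 0.137], 0.8), ([0.559, 0.09, 0.072], 0.79), ([0.442, 0.179, 0.111], 0.6), ([0.665, 0.069, 0.014], 0.46)]
clip_gap []
[[405.82645747 323.76012655]
 [385.42936766 323.76328811]
 [394.57855815 298.82029356]
 [395.68525129 241.24495214]]
[[303.30872669 287.66902906]
 [308.24914345 278.89272734]
 [304.19030372 360.18701991]
 [361.09094413 370.83647942]]
```

View pics/w4.png

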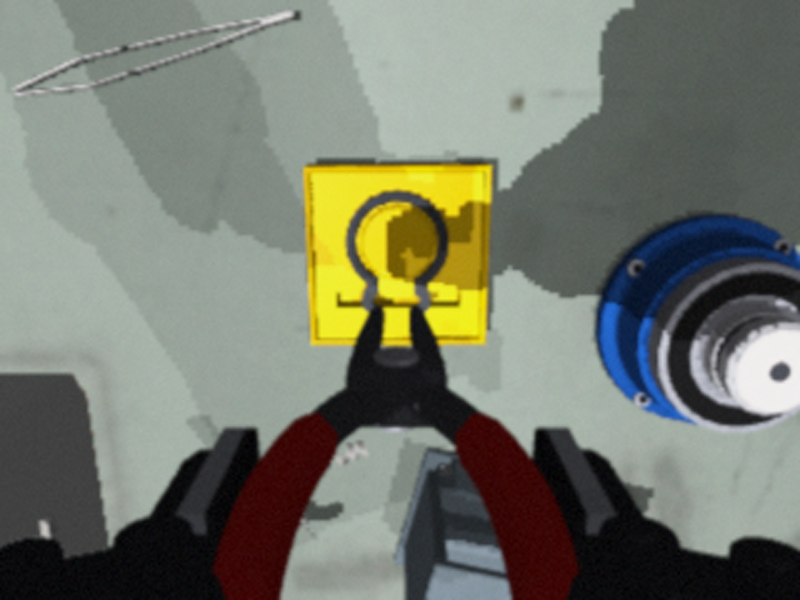

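View pics/s4.png

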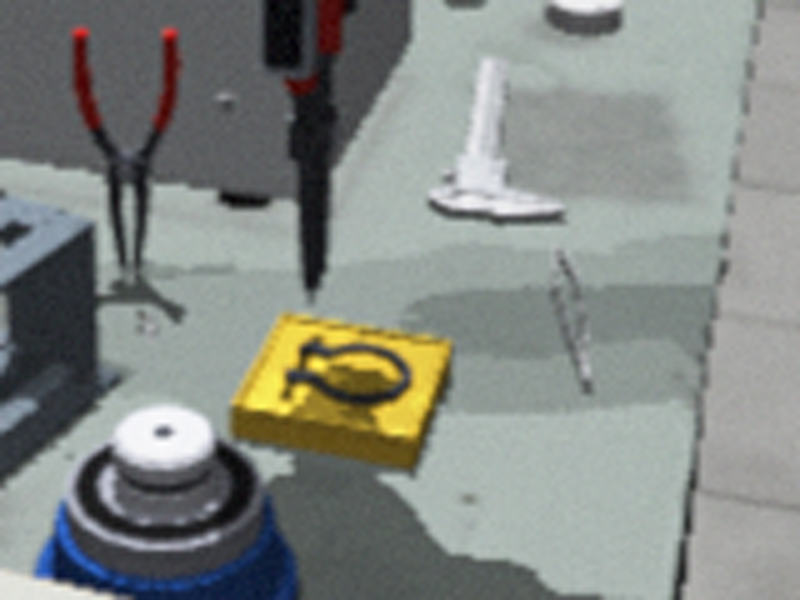

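```bash
python3 - <<'E'
from h import *
st()
s=bot.snapshot("side");p=bot.snapshot("wrist")
print("side gray rows 250-268, cols 276-290");print(cv2.cvtColor(s["image"],cv2.COLOR_RGB2GRAY)[250:268,276:290])
print("wrist blue-free R chan rows 174-196, cols 236-272");
a=p["image"][174:196,238:272,0];print('\n'.join(' '.join('%3d'%v for v in r) for r in a))
e=bot.get_obs()["eef_pos"]
print(e)
for dx in(0,-.003):
  for dz in(-.104,-.108,-.112,-.116): print(dx,dz,proj(s,[[e[0]+dx,e[1],e[2]+dz]]).round(1),proj(p,[[e[0]+dx,e[1]+.006,e[2]+dz],[e[0]+dx,e[1]-.006,e[2]+dz]]).round(1).tolist())
E
```

```text
t 6.8 pos [0.4478 0.1625 0.163 ] yaw 89.96 tilt [ 7.e-04  4.e-04 -1.e+00] F [-0.7  0.5 -2.1] w 0.729 g 3.6 q [-0.61  0.27  0.18  2.02 -0.06  0.85  1.18]
side gray rows 250-268, cols 276-290
[[180 178 180 149  83  31  26  23  28  95 158 179 177 178]
 [180 183 180 164 100  35  24  22  38  98 161 181 177 180]
 [180 181 178 164 102  35  22  22  30  98 155 177 177 174]
 [175 177 180 163 106  35  24  22  30  93 147 164 161 161]
 [167 163 165 158 118  31  25  22  45 117 159 162 162 161]
 [161 159 161 160 123  38  20  34  73 136 165 162 166 162]
 [165 162 162 162 120  34  27  38  96 147 164 163 161 159]
 [163 164 163 160 131  58  37  61 111 154 161 157 160 162]
 [164 159 162 165 151 106  71 113 148 163 164 162 162 161]
 [161 164 163 164 160 124  93 134 162 164 162 164 160 162]
 [161 163 164 159 161 137 119 140 161 163 164 163 162 160]
 [162 160 158 165 162 147 148 162 160 165 163 162 162 164]
 [169 162 160 172 176 174 173 164 161 161 159 164 159 160]
 [168 147 169 185 184 180 172 162 158 171 172 173 173 161]
 [183 174 185 167 142 142 142 147 169 182 184 185 177 162]
 [187 206 208 207 208 207
[... 3013 characters left out ...]
6  26  21  18  22  20  22  21  23  49 118 164
132  50  21  20  17  19  19  19  19  24  73 178 225 228 229 228 228 226 227 228 226 202 124  37  22  17  18  17  21  16  22  40 115 191
[0.44762337 0.16240414 0.16281104]
0 -0.104 [[281.3 255.1]] [[259.9, 189.4], [247.5, 189.4]]
0 -0.108 [[281.2 256.7]] [[259.8, 188.2], [247.6, 188.2]]
0 -0.112 [[281.2 258.3]] [[259.7, 187.0], [247.7, 187.0]]
0 -0.116 [[281.2 259.9]] [[259.7, 185.9], [247.8, 185.9]]
-0.003 -0.104 [[282.6 255.3]] [[259.9, 186.4], [247.5, 186.4]]
-0.003 -0.108 [[282.6 256.9]] [[259.8, 185.3], [247.6, 185.3]]
-0.003 -0.112 [[282.5 258.6]] [[259.8, 184.2], [247.7, 184.2]]
-0.003 -0.116 [[282.5 260.2]] [[259.7, 183.1], [247.8, 183.1]]
```

```bash
python3 - <<'E'
from h import *
s=bot.snapshot("side");st()
g=cv2.cvtColor(s["image"],cv2.COLOR_RGB2GRAY).astype(int)
e=bot.get_obs()["eef_pos"]
for r in range(214,262,2):
    row=g[r,272:294];w=np.clip(150-row,0,None).astype(float)*(row<75)
    cols=np.arange(272,294)
    # predicted column of tool axis at that row
    zs=np.linspace(0,.2,400);P=proj(s,np.c_[np.full(400,e[0]),np.full(400,e[1]),zs]);i=np.argmin(abs(P[:,1]-r))
    print(r,round((w*cols).sum()/max(w.sum(),1),2),cols[row<75].min() if (row<75).any() else 0,cols[row<75].max() if (row<75).any() else 0,"axis",P[i,0].round(2),"z-tcp",round(zs[i]-e[2],3), s["image"][r,281])
E
```

```text
t 6.95 pos [0.4476 0.1624 0.1628] yaw 89.96 tilt [ 4.e-04  2.e-04 -1.e+00] F [ 0.6  0.5 -1.6] w 0.73 g 3.6 q [-0.61  0.27  0.18  2.03 -0.06  0.85  1.18]
214 282.0 273 293 axis 281.99 z-tcp -0.007 [61 63 66]
216 282.19 277 292 axis 281.96 z-tcp -0.011 [68 30 29]
218 283.94 278 293 axis 281.92 z-tcp -0.016 [63 18 17]
220 282.82 278 293 axis 281.89 z-tcp -0.02 [22 24 24]
222 283.81 278 291 axis 281.85 z-tcp -0.025 [21 22 24]
224 284.01 279 290 axis 281.81 z-tcp -0.03 [25 26 27]
226 282.34 277 288 axis 281.78 z-tcp -0.034 [21 21 22]
228 282.7 278 288 axis 281.74 z-tcp -0.039 [29 27 34]
230 281.59 277 286 axis 281.7 z-tcp -0.044 [26 28 31]
232 282.51 279 286 axis 281.67 z-tcp -0.048 [24 25 28]
234 282.18 279 285 axis 281.64 z-tcp -0.053 [23 25 30]
236 282.17 279 285 axis 281.6 z-tcp -0.058 [28 26 31]
238 282.13 279 285 axis 281.57 z-tcp -0.063 [24 24 26]
240 280.07 272 285 axis 281.53 z-tcp -0.068 [32 32 36]
242 282.53 280 285 axis 281.49 z-tcp -0.072 [23 24 28]
244 282.93 281 285 axis 281.46 z-tcp -0.077 [28 23 33]
246 282.51 280 285 axis 281.42 z-tcp -0.082 [25 29 30]
248 282.85 281 285 axis 281.39 z-tcp -0.087 [28 30 36]
250 282.85 281 285 axis 281.35 z-tcp -0.092 [28 31 31]
252 282.53 281 284 axis 281.32 z-tcp -0.096 [40 39 41]
254 282.49 281 284 axis 281.28 z-tcp -0.101 [35 40 39]
256 282.03 281 283 axis 281.25 z-tcp -0.106 [48 49 51]
258 282.0 282 282 axis 281.21 z-tcp -0.111 [104 110 108]
260 0.0 0 0 axis 281.17 z-tcp -0.116 [132 141 138]
```

```bash
python3 -m inch '[[[0,0,0.02,0,-0.025,0,0.73],[0,0,0.05,0,-0.05,0,0.73],[0,0,0.073,0,-0.051,0,0.73],[0,0,0.073,0,-0.051,0,0.73],[0,0,0.073,0,-0.051,0,0.73]]]' ; python3 - <<'E'
from h import *
st()
s=bot.snapshot("side");p=bot.snapshot("wrist")
g=cv2.cvtColor(s["image"],cv2.COLOR_RGB2GRAY).astype(float)
e=bot.get_obs()["eef_pos"]
for r in range(236,272,1):
    row=g[r,270:298];zs=np.linspace(-.02,.2,600);P=proj(s,np.c_[np.full(600,e[0]),np.full(600,e[1]),zs]);i=np.argmin(abs(P[:,1]-r))
    a=P[i,0];c=int(round(a+1))-270
    l=c
    while l>0 and row[l]<95:l-=1
    q=c
    while q<27 and row[q]<95:q+=1
    le=270+l+ (row[l]-95)/(row[l]-row[l+1]+1e-6); ri=270+q-(row[q]-95)/(row[q]-row[q-1]+1e-6)
    if r%2==0 or r>256: print(r,"L %.1f R %.1f mid-axis %.2f z %.3f"%(le,ri,(le+ri)/2-a,zs[i]-e[2]))
np.save("s5.npy",s["image"]);np.save("w5.npy",p["image"])
k=np.hstack([cv2.resize(p["image"][120:220,203:303,::-1],(400,400),interpolation=cv2.INTER_CUBIC),cv2.resize(s["image"][220:300,250:330,::-1],(400,400),interpolation=cv2.INTER_CUBIC)])
cv2.imwrite("pics/c5.png",k)
G=np.array([.448,.1623,.016]);print("gap pred wrist",(proj(p,[G])-(203,120))*4,"side",(proj(s,[G])-(250,220))*5)
T=np.array([[e[0],e[1],e[2]-.110]]);print("tip pred (no dx) wrist",(proj(p,T)-(203,120))*4,"side",(proj(s,T)-(250,220))*5, "wrist d/dx mm",(proj(p,T+[.001,0,0])-proj(p,T))*4)
E
```

```text
time: 7.45
eef_pos: [0.4477, 0.1623, 0.1407]
tcp_rot: [0.0, 1.0, -0.0, 0.02]
contact_force: [0.0, 0.4, -1.1]
gripper_width: 0.733
grip_force: 3.6
t 7.45 pos [0.4477 0.1623 0.1407] yaw 89.95 tilt [ 3.960e-02 -2.000e-04 -9.992e-01] F [ 0.   0.4 -1.1] w 0.733 g 3.6 q [-0.62  0.28  0.18  2.08 -0.05  0.75  1.16]
236 L 274.3 R 286.7 mid-axis -0.93 z -0.036
238 L 272.8 R 286.1 mid-axis -1.98 z -0.041
240 L 276.4 R 284.7 mid-axis -0.86 z -0.046
242 L 278.4 R 284.5 mid-axis 0.09 z -0.050
244 L 278.1 R 284.4 mid-axis -0.07 z -0.055
246 L 278.0 R 284.1 mid-axis -0.23 z -0.060
248 L 278.1 R 284.0 mid-axis -0.19 z -0.065
250 L 278.2 R 283.7 mid-axis -0.29 z -0.070
252 L 278.1 R 283.6 mid-axis -0.32 z -0.075
254 L 278.1 R 283.6 mid-axis -0.29 z -0.079
256 L 278.0 R 283.4 mid-axis -0.39 z -0.085
257 L 278.0 R 283.5 mid-axis -0.36 z -0.087
258 L 278.0 R 283.4 mid-axis -0.38 z -0.089
259 L 278.1 R 283.2 mid-axis -0.41 z -0.092
260 L 278.3 R 283.0 mid-axis -0.37 z -0.094
261 L 278.3 R 283.0 mid-axis -0.37 z -0.097
262 L 278.3 R 282.7 mid-axis -0.51 z -0.099
263 L 278.2 R 282.6 mid-axis -0.57 z -0.102
264 L 281.7 R 281.8 mid-axis 0.80 z -0.104
265 L 279.7 R 281.3 mid-axis -0.43 z -0.107
266 L 278.6 R 280.8 mid-axis -1.24 z -0.110
267 L 284.0 R -48999718.0 mid-axis -24499997.93 z -0.112
268 L 282.0 R 282.0 mid-axis 1.11 z -0.114
269 L 279.7 R 284.4 mid-axis 1.18 z -0.117
270 L 279.7 R 290.3 mid-axis 4.13 z -0.119
271 L 272.2 R 281.0 mid-axis -4.19 z -0.122
gap pred wrist [[202.79385621 236.53881276]] side [[154.00763742 260.53570147]]
tip pred (no dx) wrist [[203.17304404 254.20178243]] side [[154.62019753 231.22149601]] wrist d/dx mm [[3.51046705e-03 3.85238235e+00]]
```

View pics/c5.png

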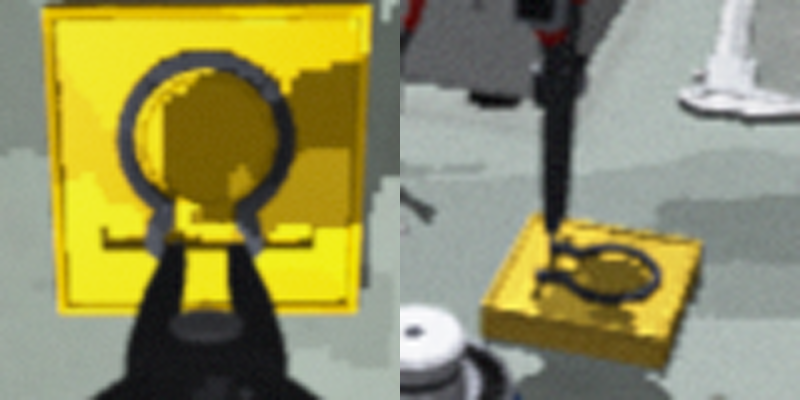

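```bash
python3 -m inch '[[[-0.004,0,0.01,0,0.0155,0,0.75],[-0.004,0,0.02,0,0.0155,0,0.75],[-0.004,0,0.02,0,0.0155,0,0.75],[-0.004,0,0.02,0,0.0155,0,0.75]]]' ; python3 - <<'E'
from h import *
st()
p=bot.snapshot("wrist");s=bot.snapshot("side");e=bot.get_obs()["eef_pos"]
a=p["image"][170:192,236:272,0];print('\n'.join(' '.join('%3d'%v for v in r) for r in a))
print(cv2.cvtColor(s["image"],cv2.COLOR_RGB2GRAY)[258:284,274:290])
print(proj(p,[[e[0]+.001,e[1],e[2]-.110],[.4485,.1623,.016]]),proj(s,[[e[0]+.001,e[1]+.0055,e[2]-.114],[.4485,.1623,.016]]))
E
```

```text
time: 7.95
eef_pos: [0.4489, 0.1622, 0.1345]
tcp_rot: [0.0, 1.0, -0.0, 0.014]
contact_force: [-0.7, -0.3, -2.1]
gripper_width: 0.748
grip_force: 3.5
t 7.95 pos [0.4489 0.1622 0.1345] yaw 89.96 tilt [ 2.750e-02 -2.000e-04 -9.996e-01] F [-0.7 -0.3 -2.1] w 0.748 g 3.5 q [-0.61  0.3   0.18  2.08 -0.06  0.75  1.17]
184 116  72  60  56  41  35  54  77  93 105 109 112 117 117 118 118 118 118 117 117 119 117 120 149 169 160 142 119  86  52  39  37  30  35  47
227 183 113  69  59  44  28  31  48  69  88 101 107 108 108 113 116 117 116 117 116 113 111 113 136 152 155 126  73  46  38  40  37  36  44  77
234 226 175 101  66  45  24  25  29  40  67  96 114 113 112 121 128 117 106 108 109 110 114 137 156 142 111  79  48  41  44  41  40  47  75 124
236 235 222 178 113  59  32  32  31  28  63  99 114 117 124 183 215 179 121 111 111 111 121 149 170 132  70  47  43  43  44  44  54  95 136 165
236 235 233 225 175  92  57  69  62  41  66 111 132 139 148 207 235 203 132 118 117 117 122 152 168 134  70  50  52  43  50  68 109 146 170 178
238 236 236 232 185  95  67  75  67  49  81 167 215 225 224 218 212 
[... 3540 characters left out ...]
  37  38  28  38  49  65 102 105  91  83  86]
 [213 220 195 104  62  75  65  62  49  37  39  66  98 102  91  88]
 [218 220 192 111 114 145 132 111  94  65  39  35  54  68  78  80]
 [218 211 146  79 126 163 142 127 127 109  65  38  34  33  38  55]
 [222 201 123  79 122 145 129 126 126 128 106  74  44  33  23  29]
 [224 215 169 113 125 126 124 124 125 127 122 114  88  64  52  49]
 [215 215 199 139 126 126 126 127 127 127 130 123 117  98  86  87]
 [142 180 180 140 123 118 126 132 135 130 127 108  89  89  85  85]
 [ 76 101 101  82  99 115 123 133 139 122 122 113 100 100  91  81]]
[[253.91585482 185.9063877 ]
 [253.89453078 181.91665483]] [[279.30092647 271.39102448]
 [280.58370277 272.06881217]]
```

```bash
python3 -m inch '[[[0,0,0,0,0,0,0.757],[0,0,0.01,0,0,0,0.757],[0,0,0.02,0,0,0,0.757],[0,0,0.027,0,0,0,0.757],[0,0,0.027,0,0,0,0.757],[0,0,0.027,0,0,0,0.757]]]'; python3 - <<'E'
from h import *
for i in range(3):bot.snapshot("wrist");st()
E
python3 -m inch '[[[0,0,0.003,0,0,0,0.757],[0,0,0.003,0,0,0,0.757],[0,0,0.003,0,0,0,0.757]]]';python3 -m inch '[[[0,0,0.003,0,0,0,0.757],[0,0,0.003,0,0,0,0.757],[0,0,0.003,0,0,0,0.757]]]'; python3 - <<'E'
from h import *
for i in range(3):bot.snapshot("wrist");st()
E
```

```text
time: 8.65
eef_pos: [0.4491, 0.1623, 0.1265]
tcp_rot: [0.0, 1.0, -0.0, 0.014]
contact_force: [-0.1, -0.9, -1.8]
gripper_width: 0.76
grip_force: 3.4
t 8.7 pos [0.4492 0.1623 0.1266] yaw 89.96 tilt [ 0.0279 -0.     -0.9996] F [ 0.3  0.  -1.2] w 0.758 g 3.4 q [-0.61  0.31  0.18  2.08 -0.06  0.73  1.17]
t 8.75 pos [0.4492 0.1624 0.1267] yaw 89.96 tilt [ 0.028   0.     -0.9996] F [-0.   0.8 -1.5] w 0.758 g 3.4 q [-0.61  0.31  0.18  2.08 -0.06  0.73  1.17]
t 8.8 pos [0.4493 0.1624 0.1267] yaw 89.96 tilt [ 2.800e-02  1.000e-04 -9.996e-01] F [-0.4  0.  -1.8] w 0.76 g 3.4 q [-0.61  0.31  0.18  2.08 -0.06  0.73  1.17]
time: 9.1
eef_pos: [0.4492, 0.1623, 0.1257]
tcp_rot: [0.0, 1.0, -0.0, 0.014]
contact_force: [-0.0, 0.6, -0.5]
gripper_width: 0.756
grip_force: 3.4
time: 9.4
eef_pos: [0.4492, 0.1623, 0.1248]
tcp_rot: [0.0, 1.0, -0.0, 0.014]
contact_force: [-0.0, -0.3, -1.3]
gripper_width: 0.762
grip_force: 3.4
t 9.45 pos [0.4492 0.1624 0.1248] yaw 89.96 tilt [ 0.0278  0.     -0.9996] F [-0.5 -0.3 -2.4] w 0.76 g 3.4 q [-0.61  0.31  0.18  2.08 -0.06  0.72  1.17]
t 9.5 pos [0.4492 0.1623 0.1248] yaw 89.96 tilt [ 0.0279 -0.     -0.9996] F [-0.6 -0.3 -1.6] w 0.754 g 3.4 q [-0.61  0.31  0.18  2.08 -0.06  0.72  1.17]
t 9.55 pos [0.4493 0.1624 0.1248] yaw 89.96 tilt [ 0.028   0.     -0.9996] F [ 0.2 -0.2 -1.6] w 0.754 g 3.4 q [-0.61  0.31  0.18  2.08 -0.06  0.72  1.17]
```

```bash
for i in 1 2 3; do python3 -m inch '[[[0,0,0.003,0,0,0,0.757],[0,0,0.003,0,0,0,0.757],[0,0,0.003,0,0,0,0.757]]]' | grep -E 'pos|force'; done; python3 - <<'E'
from h import *
st();p=bot.snapshot("wrist");s=bot.snapshot("side");st()
k=np.hstack([cv2.resize(p["image"][145:205,223:283,::-1],(400,400),interpolation=cv2.INTER_CUBIC),cv2.resize(s["image"][235:295,255:315,::-1],(400,400),interpolation=cv2.INTER_CUBIC)])
cv2.imwrite("pics/c6.png",k)
E
```

```text
eef_pos: [0.4492, 0.1623, 0.1239]
contact_force: [-0.3, -0.2, -0.5]
grip_force: 3.4
eef_pos: [0.4493, 0.1623, 0.123]
contact_force: [0.6, 0.1, -1.4]
grip_force: 3.4
eef_pos: [0.4494, 0.1624, 0.1222]
contact_force: [0.1, 0.6, -0.4]
grip_force: 3.5
t 10.45 pos [0.4494 0.1624 0.1222] yaw 89.96 tilt [ 2.800e-02  1.000e-04 -9.996e-01] F [ 0.1  0.6 -0.4] w 0.756 g 3.5 q [-0.61  0.32  0.18  2.09 -0.07  0.72  1.18]
t 10.55 pos [0.4493 0.1624 0.1222] yaw 89.96 tilt [ 0.028   0.     -0.9996] F [-0.3  0.1 -0.9] w 0.753 g 3.5 q [-0.61  0.32  0.18  2.09 -0.06  0.72  1.18]
```

View pics/c6.png

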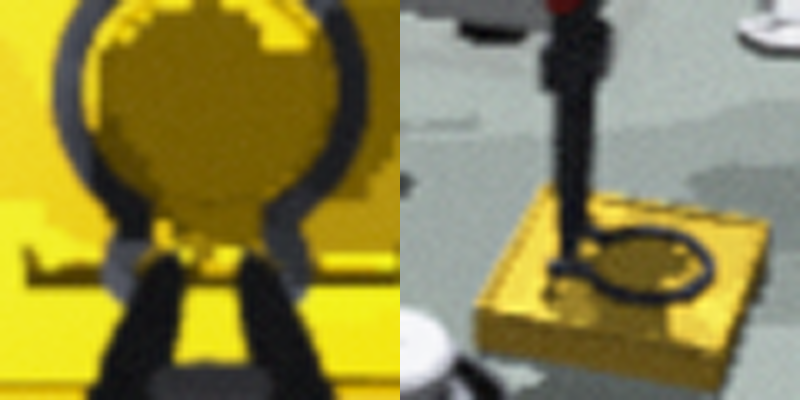

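```bash
python3 -m inch '[[[0,0,-0.006,0,0,0,0.757],[0,0,-0.006,0,0,0,0.757],[0,0,-0.007,0,0,0,0.74],[0,0,-0.008,0,0,0,0.72],[0,0,-0.009,0,0,0,0.7],[0,0,-0.01,0,0,0,0.68],[0,0,-0.011,0,0,0,0.65],[0,0,-0.011,0,0,0,0.65],[0,0,-0.011,0,0,0,0.65]]]' 25; python3 - <<'E'
from h import *
st();p=bot.snapshot("wrist");s=bot.snapshot("side");st()
k=np.hstack([cv2.resize(p["image"][145:205,223:283,::-1],(400,400),interpolation=cv2.INTER_CUBIC),cv2.resize(s["image"][235:295,255:315,::-1],(400,400),interpolation=cv2.INTER_CUBIC)])
cv2.imwrite("pics/c7.png",k)
a=p["image"][172:192,232:276,0];print('\n'.join(' '.join('%3d'%v for v in r) for r in a))
E
```

```text
time: 11.45
eef_pos: [0.4494, 0.1625, 0.1256]
tcp_rot: [0.0, 1.0, 0.0, 0.014]
contact_force: [0.0, 0.3, 0.9]
gripper_width: 0.651
grip_force: 4.7
t 11.45 pos [0.4494 0.1625 0.1256] yaw 89.97 tilt [ 2.840e-02  3.000e-04 -9.996e-01] F [0.  0.3 0.9] w 0.651 g 4.7 q [-0.61  0.31  0.18  2.08 -0.06  0.73  1.17]
t 11.55 pos [0.4494 0.1625 0.1256] yaw 89.96 tilt [ 2.830e-02  3.000e-04 -9.996e-01] F [0.2 1.  1.6] w 0.652 g 4.7 q [-0.61  0.31  0.18  2.08 -0.06  0.73  1.17]
238 238 235 200 117  70  61  58  58  49  55  70  79  84  85 101 115 117 121 118 117 120 119 120 120 120 120 119 118 116 118 123 118 100  70  47  36  29  29  32  46  94 152 178
239 238 237 228 185 115  73  62  59  55  49  47  54  71  87  99 109 112 110 112 115 119 117 116 117 113 114 113 113 110 106 113  98  69  43  33  30  29  28  37  76 139 173 180
237 238 237 237 227 184 115  72  63  60  57  43  31  48  75 100 111 112 113 112 109 104 102 107 112 113 114 116 114 114 108  89  62  43  33  32  31  31  36  74 128 168 182 182
237 237 239 238 237 228 185 115  73  59  63  45  27  49  77  97 103 110 118 120 116 109 108 114 117 116 
[... 2187 characters left out ...]
 242 241 241 242 240 223 140  44  19  19  18  15  39 112 212 241 242 243 242 242 242 242 242 243 242 242 242 242 239 192  63  21  20  17  21  24  62 181 235 241 241 242 242
244 243 243 244 243 241 208 108  34  20  19  22  17  35 116 215 242 244 243 243 243 244 243 244 244 243 244 244 244 241 195  63  22  20  20  20  23  49 151 228 242 243 243 243
243 243 243 243 243 232 168  65  20  23  20  17  22  35 114 215 242 244 243 244 244 244 244 244 243 244 244 244 243 241 193  60  17  20  25  21  23  30  99 209 242 243 243 244
243 244 244 243 242 212 110  38  19  19  21  20  18  34 116 215 242 243 244 244 244 243 243 243 244 243 244 243 244 241 191  63  22  17  21  20  18  25  70 196 240 243 243 244
```

```bash
python3 -m inch '[[[0,0,-0.001,0,0,0,0.63],[0,0,-0.002,0,0,0,0.61],[0,0,-0.003,0,0,0,0.59],[0,0,-0.004,0,0,0,0.57],[0,0,-0.005,0,0,0,0.55],[0,0,-0.005,0,0,0,0.55],[0,0,-0.005,0,0,0,0.55]]]' 25; python3 - <<'E'
from h import *
st();p=bot.snapshot("wrist");st()
a=p["image"][170:190,230:278,0];print('\n'.join(' '.join('%3d'%v for v in r) for r in a))
E
```

```text
time: 12.25
eef_pos: [0.4498, 0.1633, 0.1275]
tcp_rot: [0.0, 1.0, 0.001, 0.015]
contact_force: [0.7, 2.1, 6.1]
gripper_width: 0.555
grip_force: 11.9
t 12.25 pos [0.4498 0.1633 0.1275] yaw 89.99 tilt [ 0.0294  0.0014 -0.9996] F [0.7 2.1 6.1] w 0.555 g 11.9 q [-0.61  0.31  0.18  2.08 -0.06  0.73  1.17]
t 12.3 pos [0.4498 0.1633 0.1275] yaw 89.99 tilt [ 0.0294  0.0014 -0.9996] F [0.2 3.3 6.1] w 0.553 g 11.9 q [-0.61  0.31  0.18  2.08 -0.06  0.73  1.17]
240 240 236 203 119  73  62  57  53  76 139 210 232 230 228 230 193 130 120 121 118 120 120 120 120 120 121 122 119 121 120 114 112 109 114 123 145 160 156 159 146 104  70  44  40  40  45  66
239 239 239 230 188 115  72  60  60  53  71 165 224 230 225 212 177 132 122 121 119 118 118 120 122 119 117 118 119 118 113 109 109 116 118 125 150 174 156 134 112  68  46  39  43  41  52  98
239 239 239 237 228 173  84  62  63  57  54  93 141 163 168 200 218 177 119 110 112 117 118 117 119 120 117 112 110 111 110 113 115 118 120 123 135 143 131 104  69  45  40  44  44  48  80 137
238 239 238 239 236 209 140  77  63  63  59  60  60  72 107 198 234 20
[... 2493 characters left out ...]
 225 223 223 224 224 223 224 223 223 224 224 224 226 227 227 227 228 228 228 225 175  76  26  22  21  20  19  33  63 147 203
243 243 242 243 242 237 194  96  32  18  18  19  14  51 169 232 242 242 243 243 242 243 242 242 243 242 243 243 243 243 243 243 243 243 243 242 241 199  79  29  22  17  19  22  38 118 206 238
243 243 244 244 244 241 202  91  26  22  19  18  15  49 157 231 243 244 243 244 244 243 244 244 244 244 244 244 244 244 244 244 244 244 244 244 242 195  70  24  21  21  24  23  57 175 234 243
244 244 244 243 245 241 194  68  26  23  16  20  19  46 154 230 243 244 243 244 244 244 244 244 244 244 244 244 244 244 245 244 244 244 244 244 240 191  61  21  22  20  21  21  56 170 234 243
```

```bash
python3 -m inch '[[[0,0,-0.003,0,0,0,0.53],[0,0,-0.004,0,0,0,0.51],[0,0,-0.005,0,0,0,0.49],[0,0,-0.006,0,0,0,0.47],[0,0,-0.007,0,0,0,0.45],[0,0,-0.007,0,0,0,0.42],[0,0,-0.007,0,0,0,0.4],[0,0,-0.007,0,0,0,0.4],[0,0,-0.007,0,0,0,0.4]]]' 25; python3 - <<'E'
from h import *
st();p=bot.snapshot("wrist");st()
a=p["image"][166:190,226:282,0];print('\n'.join(' '.join('%3d'%v for v in r) for r in a))
E
```

```text
time: 13.2
eef_pos: [0.4493, 0.1623, 0.1292]
tcp_rot: [0.0, 1.0, 0.0, 0.014]
contact_force: [-0.2, 1.7, 7.1]
gripper_width: 0.441
grip_force: 25.1
t 13.2 pos [0.4493 0.1623 0.1292] yaw 89.95 tilt [ 0.0283  0.     -0.9996] F [-0.2  1.7  7.1] w 0.441 g 25.1 q [-0.61  0.31  0.18  2.08 -0.06  0.73  1.17]
t 13.25 pos [0.4494 0.1623 0.1292] yaw 89.95 tilt [ 2.840e-02  1.000e-04 -9.996e-01] F [-0.3  2.1  5.7] w 0.439 g 25.1 q [-0.61  0.31  0.18  2.08 -0.06  0.73  1.17]
241 240 238 196  99  63  60  62 124 172 218 238 239 239 232 231 237 242 244 244 244 244 242 211 136 120 121 121 120 123 119 120 122 119 119 120 123 121 121 120 121 120 144 174 180 181 180 180 182 180 184 178 144  80  35  37
240 241 238 205 121  70  60  54  58 103 200 237 240 238 235 229 230 238 243 244 244 245 242 211 136 123 119 120 121 123 121 124 121 122 122 121 123 120 122 122 118 120 152 178 182 183 184 184 183 184 184 175 132  65  38  42
240 240 238 222 148  75  62  57  50  82 196 237 238 239 238 232 226 231 237 241 244 244 242 209 133 122 121 121 122 121 121 121 122 122 120 122 121 119 119 116 118 142 172 183 184 184 1
[... 4042 characters left out ...]
  19  23  23  23  25  39  67
244 244 242 239 213 148  89  38  24  19  20  21  25  82 201 240 243 242 242 243 242 243 243 243 243 243 243 243 243 243 243 243 243 243 243 243 242 243 243 243 243 244 243 243 243 241 210 109  33  20  15  22  19  29  57 100
244 244 244 243 238 225 170  70  21  18  19  19  21  55 171 234 244 245 244 244 244 244 244 244 244 244 244 244 244 244 244 244 244 243 244 244 244 244 244 245 244 244 243 244 244 241 197  73  25  23  21  21  24  37 116 193
244 244 244 244 244 241 201  81  28  19  21  19  20  39 131 223 243 244 244 244 244 244 244 244 244 244 244 245 244 243 244 244 245 244 244 244 244 244 244 244 244 244 244 244 243 234 164  52  21  22  19  23  19  57 177 235
```

```bash
python3 -m inch '[[[0,0,-0.008,0,0,0,0.4],[0,0,-0.02,0,0,0,0.4],[0,0,-0.04,0,0,0,0.4],[0,0,-0.08,0,0,0,0.4],[-0.003,0,-0.14,0,0,0,0.4],[-0.005,0,-0.2,0,0,0,0.4],[-0.007,0,-0.26,0,0,0,0.4],[-0.008,0,-0.3,0,0,0,0.4],[-0.008,0,-0.3,0,0,0,0.4]]]' 25; python3 - <<'E'
from h import *
st();p=bot.snapshot("wrist");s=bot.snapshot("side");st()
for q in(p,s):
  for n in["clip","clip_lug_a","clip_bore","clip_gap","tray","axle"]: print(n,[(np.round(d["position"],3).tolist(),round(d["score"],2)) for d in bot.find_in(q,n)[:3]])
np.save("w8.npy",p["image"]);np.save("s8.npy",s["image"])
def asc(im,x0,y0,x1,y1):
    g=cv2.cvtColor(im,cv2.COLOR_RGB2GRAY)[y0:y1,x0:x1]
    print('\n'.join(''.join('#' if v<45 else '+' if v<80 else '-' if v<125 else '.' for v in r) for r in g))
asc(p["image"],205,120,305,200);e=bot.get_obs()["eef_pos"]
c=proj(s,[[e[0]-.013,e[1],e[2]-.11]])[0].astype(int);print(c);asc(s["image"],c[0]-35,c[1]-35,c[0]+45,c[1]+25)
E
```

```text
time: 14.15
eef_pos: [0.4497, 0.1625, 0.2205]
tcp_rot: [0.0, 1.0, 0.001, 0.015]
contact_force: [-0.6, 0.3, -2.2]
gripper_width: 0.438
grip_force: 25.4
t 14.15 pos [0.4497 0.1625 0.2205] yaw 89.95 tilt [ 0.0301  0.0012 -0.9995] F [-0.6  0.3 -2.2] w 0.438 g 25.4 q [-0.63  0.19  0.19  1.97 -0.03  0.96  1.14]
t 14.25 pos [0.4487 0.1622 0.2187] yaw 89.96 tilt [ 2.750e-02 -2.000e-04 -9.996e-01] F [ 0.1  0.5 -2.4] w 0.437 g 25.4 q [-0.63  0.19  0.19  1.97 -0.03  0.96  1.14]
clip [([0.418, 0.161, 0.109], 0.9)]
clip_lug_a [([0.43, 0.136, 0.108], 0.69), ([0.428, 0.189, 0.108], 0.49)]
clip_bore [([0.422, 0.165, 0.105], 0.97)]
clip_gap [([0.423, 0.164, 0.105], 0.6)]
tray [([0.423, 0.166, 0.012], 0.78)]
axle [([0.453, 0.292, 0.052], 0.82)]
clip [([0.428, 0.181, 0.104], 0.57)]
clip_lug_a [([0.427, 0.187, 0.106], 0.47)]
clip_bore []
clip_gap []
tray [([0.426, 0.173, 0.01], 0.81), ([0.57, 0.228, 0.037], 0.56)]
axle [([0.452, 0.326, 0.042], 0.66), ([0.573, 0.23, 0.036], 0.51), ([0.444, 0.176, 0.175], 0.45)]
...............................................................-----.............-----........
[... 12155 characters left out ...]
....................................................
................................................................................
................................................................................
...-............................................................................
................................................................................
................................................................................
...............................................................................-
-..............................................................................-
+-.................................................................-...........-
```

```bash
cat > fit.py <<'E'
from h import *
from scipy.optimize import least_squares
from scipy.spatial import cKDTree
def ringfit(p,s,c0,wbox_mask,sbox_mask,verbose=True):
    a=np.radians(np.arange(75,286,1.5))   # arc angles from clip +x
    W=wbox_mask;S=sbox_mask
    def model(v,q):
        x,y,z,r,tp,tr=v
        L=np.c_[r*np.cos(a),r*np.sin(a),np.zeros_like(a)]@Ro.from_euler('yx',[tp,tr]).as_matrix().T+[x,y,z]
        return proj(q,L)
    def samp(d,q):
        return cv2.remap(d,q[:,0].astype(np.float32)[None],q[:,1].astype(np.float32)[None],cv2.INTER_LINEAR,borderMode=cv2.BORDER_REPLICATE)[0]
    # maximise blurred darkness along arc
    def f(v):
        return np.r_[samp(W,model(v,p)),samp(S,model(v,s)),0.3*(v[4]/.03),0.3*(v[5]/.03)]
    r=least_squares(f,np.r_[c0,.0225,0,0],x_scale=[.001,.001,.001,.0005,.01,.01],diff_step=1e-3,loss='linear')
    return r
def dk(im,sig):
    g=cv2.cvtColor(im,cv2.COLOR_RGB2GRAY).astype(np.float32)
    # brightness relative to dark ring; blurred for basin
    return cv2.GaussianBlur(np.clip(g,30,130)-30,(0,0),sig)/100
E
python3 - <<'E'
from fit import *
p=bot.snapshot("wrist");s=bot.snapshot("side");st();e=bot.get_obs()["eef_pos"]
best=None
for sg in(2.0,1.2):
    for c in([.424,.163,.1055],[.422,.161,.1055],[.424,.165,.107],[.420,.163,.104]):
        r=ringfit(p,s,c,dk(p["image"],sg),dk(s["image"],sg))
        print(sg,np.round(r.x[:4]*1000,1),np.round(np.degrees(r.x[4:]),1),round(r.cost,2))
# axle: shaft top circle z=.07 in wrist
g=cv2.cvtColor(p["image"],cv2.COLOR_RGB2GRAY)
for nm,X in(("axle",[.456,.298,.07]),):print(proj(p,[X]),proj(s,[X]))
E
```

```text
t 14.95 pos [0.449  0.1624 0.219 ] yaw 89.96 tilt [ 0.0279  0.     -0.9996] F [-0.2 -0.1 -1.3] w 0.439 g 25.4 q [-0.63  0.19  0.19  1.97 -0.03  0.96  1.14]
2.0 [427.1 164.8 103.1  24.3] [ 0. -0.] 65.69
2.0 [427.2 165.  103.   24.4] [0. 0.] 65.62
2.0 [427.  164.8 103.1  24.3] [0. 0.] 65.78
2.0 [427.  164.9 103.1  24.3] [0. 0.] 65.71
1.2 [426.9 164.8 102.9  24.2] [0. 0.] 46.73
1.2 [427.3 164.6 102.8  24.5] [0. 0.] 46.33
1.2 [427.  164.8 102.9  24.2] [0. 0.] 46.6
1.2 [426.8 164.8 103.   24.1] [0. 0.] 46.86
[[373.42173283 180.19014355]] [[257.19885208 283.90298625]]
```

```bash
python3 - <<'E'
from fit import *
import fit
src=open("fit.py").read()
p=bot.snapshot("wrist");s=bot.snapshot("side")
from scipy.optimize import minimize
a=np.radians(np.arange(75,286,1.5))
def samp(d,q): return cv2.remap(d,q[:,0].astype(np.float32)[None],q[:,1].astype(np.float32)[None],cv2.INTER_LINEAR)[0]
base=np.array([.427,.1635,.104,.0225])
def L(v):
    return np.c_[(base[3]+v[3]/1e3)*np.cos(a),(base[3]+v[3]/1e3)*np.sin(a),0*a]@Ro.from_euler('yx',np.radians(v[4:])).as_matrix().T+base[:3]+v[:3]/1e3
for sg in(1.5,1.0):
  W,S=dk(p["image"],sg),dk(s["image"],sg)
  for ws in(.5,1,2):
    f=lambda v:samp(W,proj(p,L(v))).mean()+ws*samp(S,proj(s,L(v))).mean()+.002*(v[4]**2+v[5]**2)/9
    best=min((minimize(f,v0,method="Nelder-Mead",options=dict(maxiter=3000,xatol=.01,fatol=1e-5,initial_simplex=np.array([v0]+[np.array(v0)+d for d in np.diag([2,2,2,1,3,3.])]))) for v0 in([0,0,0,0,0,0],[-2,1,2,0,0,0],[0,0,0,0,3,0],[0,0,0,0,-3,0.])),key=lambda r:r.fun)
    v=best.x;print(sg,ws,np.round(base*1e3+v[:4],1),"pitch,roll",v[4:].round(1),round(best.fun,3),samp(W,proj(p,L(v))).mean().round(3),samp(S,proj(s,L(v))).mean().round(3))
# shaft: white/bright disc in wrist
g=cv2.cvtColor(p["image"],cv2.COLOR_RGB2GRAY)
print('\n'.join(''.join('%x'%(v//16) for v in r) for r in g[150:215:2,335:415:2]))
np.save("w9.npy",p["image"]);t=bot.snapshot("top");
q=proj(t,[[.456,.298,.07]])[0].astype(int);print(q);gt=cv2.cvtColor(t["image"],cv2.COLOR_RGB2GRAY)
print('\n'.join(''.join('%x'%(v//16) for v in r) for r in gt[q[1]-18:q[1]+18,q[0]-20:q[0]+20]))
E
```

```text
1.5 0.5 [427.6 164.9 103.1  24.8] pitch,roll [-1.   1.1] 0.848 0.497 0.702
1.5 1 [427.7 164.9 103.2  24.8] pitch,roll [-1.9  1.2] 1.199 0.498 0.7
1.5 2 [427.9 164.9 103.3  24.8] pitch,roll [-2.8  1.4] 1.897 0.5 0.698
1.0 0.5 [427.5 164.8 103.2  24.8] pitch,roll [-1.9  1.2] 0.714 0.411 0.603
1.0 1 [427.7 164.8 103.4  24.8] pitch,roll [-3.3  1.1] 1.014 0.414 0.597
1.0 2 [427.9 164.9 103.5  24.8] pitch,roll [-4.2  1.2] 1.61 0.417 0.595
542111111222222235566665433347aabbbaabbb
3111111122223356665433456688438aaaaaaaab
311111222223565421111111138ca58aaabaabba
1111122222466411110110011126bb8aaaaabaab
11111222246620010111011112123ab9aaaaaaab
111122224641111112455564222223acaaaaaaaa
22122224631110145559988a9422124abaaabaaa
12354336411114888846644799721127caababaa
225434a8221269a97545555566732222ababaaab
145437c52225aa8545434567677641229baaaaaa
25544ca2213aa8544346abcccbb852126caaaaab
25437b52129a955335abcdeeeeeca4114caaaaab
2544ab2215aa67845bceefffffeed9224cbaaaaa
3544b92218b85735bcefffffffffed724caaaaaa
3545c7222ab76848deffffffffeffea25caababa
4546c5223bb7865bceefffeeffefefb27baaaaab
3644c42
[... 1475 characters left out ...]
444
bbbbbba669436adeeeeeed853333333444444444
bbbbbba66b6348bdeeedc9863333333444444444
bbbbbba65974358abbba77884333333444444444
bbbbbba745743357877778863333333444444444
bbbbbbba65774346878656532333333344444444
bbbbbbba64687434555433223433333344444444
bbbbbbba64469864333332346433333334444444
bbbbbbbb96446798433344654333333334444444
bbbbbbbba7544466555554443322333334444444
bbabbbbbba655334444443433222333333444444
bbbbbbbbba967543333333332233333333444444
bbbbbbbbbbb96543333333333333333333334444
bbbbbbbbbba86644433333333333333333334444
bbbbbbbba8776665543333333445433333334444
bbbbbba887666666655555555556533333333444
bbbba88766666666666666666666533333333444
aaa8876666666666666666666666543333333444
```

```bash
python3 - <<'E'
from h import *
p=bot.snapshot("wrist");t=bot.snapshot("top");s=bot.snapshot("side")
def disc(q,c0,z,thr,rad):
    g=cv2.cvtColor(q["image"],cv2.COLOR_RGB2GRAY);m=(g>thr).astype(np.uint8)
    mm=np.zeros_like(m);cv2.circle(mm,tuple(int(v) for v in c0),rad,1,-1);m&=mm
    n,l,stt,ce=cv2.connectedComponentsWithStats(m);i=1+np.argmax(stt[1:,4])
    c=max(cv2.findContours((l==i).astype(np.uint8),0,cv2.CHAIN_APPROX_NONE)[0],key=len)[:,0]
    w=toplane(q,c,z)[:,:2];(cc,r)=cv2.minEnclosingCircle((w*1000).astype(np.float32))
    el=cv2.fitEllipse(c);print("ell",np.round(el[0],2),np.round(el[1],1),"centre->",toplane(q,[el[0]],z)[0,:2].round(4),"enc",np.round(cc,1),round(r,1))
print("dimple w",toplane(p,[(380,184.7)],.07),"t",toplane(t,[(163.7,219.2)],.07))
disc(p,(379,183),.07,170,24)
disc(t,(163.5,219),.07,175,10)
g=cv2.cvtColor(s["image"],cv2.COLOR_RGB2GRAY);print(proj(s,[[.46,.302,.07]]))
print('\n'.join(''.join('%x'%(v//16) for v in r) for r in g[268:312,228:280]))
E
```

```text
dimple w [[0.46143323 0.3063489  0.07      ]] t [[0.46338535 0.30991162 0.07      ]]
ell [377.49 184.4 ] [27.4 38.4] centre-> [0.4611 0.3034] enc [461.8 301.3] 22.3
ell [163.65 219.53] [ 7.4 10. ] centre-> [0.4622 0.3101] enc [463.9 308. ] 17.9
[[254.42829575 284.6955104 ]]
2222222222369a9999aaaaaaa9aaaaa9aa999a9aaa99abbcdccd
22222222222699aaaaa9a9a9a99aaaa999a9a999aaaababcdddc
2222222222359aa9a9aaaa9a999aaaaaa9aa9aa999aabbcddddd
22222222222589aaaaa999a99a999a9aa9a9aaaaaaabaacddddc
22233222222478899aaa99a99aaa9aaaaaa9aaaa9aababddddda
23333322223467888899a9aaa9a99aa9aaaa9aaaaababdddddc7
23333333222567767889aa99a99a9a99a9a9a9a9ababcddddda5
3334433223345664689a9a9aa9a9a999aa9aaaaaacabdddddc77
344443322334654478aaaaaaaaa9aaaaa9999a99bbaccdddd96b
44433333333344579aaaaaaaaaa9aaaaaaaa9a9ababddddcb79d
433333323333469aaaaaaaaba9aaaa9aaa9aa9abbbdddddc86bd
33333333333469bbbbbbabbbbbaaaaaaaaaaaaabacdddddc89dd
333333333337abbbbbabbabbbbbaa999aaa9aabbbdddddddccdd
3333333222469bbbbbbbccddeddccbaaaa9aaa868acddddddddd
333333323579bbbbbbcdeffffffffedbaa9aa8655666678bcddc
3333233369bbbbbbbdefffffffffff
[... 806 characters left out ...]
12568abbba7
bbbbaaa622138ba55555566655665555545883101135458bba96
bbaa88a7321259975555555555555544567982011245348baa85
baa967aa62222599755555555555545569a741101354326a8555
aba7558a73211268866655555555556666531111345432355555
aba85459a7421123455677655666766674211123454322345555
bb8654369a952111224688655557753222123577543322245555
bb85653369ba63221112222222222211122469b9532322235555
ba756433347aa864422121112121112234789a64333222224555
a953554333458aa9975543322233345679b97633333222113455
a742465333334568aba99766767878ab98754333332222112455
96423553334433444689a9aaba9a988644333333332222111245
7541245543343333334444444444444333333333332221121235
6541124553333333334333333333333333333333222211111234
```

```bash
python3 - <<'E'
from h import *
p=bot.snapshot("wrist");t=bot.snapshot("top");s=bot.snapshot("side")
for q,px in((p,(380,184.7)),(t,(163.7,219.2)),(s,(251.6,286))): print(toplane(q,[px],.07).round(4))
st();o=bot.get_obs()["eef_pos"]
# bore relative to TCP approx (-.0215,+.002)
go([.4615+.0215,.3065-.002,.219+.015],np.radians(90))
E
```

```text
[[0.4614 0.3063 0.07  ]]
[[0.4634 0.3099 0.07  ]]
[[0.4635 0.3075 0.07  ]]
t 15.4 pos [0.449  0.1623 0.219 ] yaw 89.96 tilt [ 0.0279 -0.     -0.9996] F [ 0.5  0.7 -1.9] w 0.44 g 25.4 q [-0.63  0.19  0.19  1.97 -0.03  0.96  1.14]
row [-0.1144, 0.474, -0.0467] [-0.0, 0.0355, -0.0008]
```

```bash
python3 -m inch '[[[-0.01,0.03,0,0,0,0,0.4],[-0.03,0.1,0,0,0,0,0.4],[-0.05,0.18,0,0,0,0,0.4],[-0.07,0.27,0,0,0,0,0.4],[-0.09,0.36,0,0,0,0,0.4],[-0.11,0.43,0,0,0,0,0.4],[-0.117,0.465,0,0,0,0,0.4],[-0.117,0.475,0,0,0,0,0.4],[-0.117,0.475,0,0,0,0,0.4],[-0.117,0.475,0,0,0,0,0.4]]]' 25; cat > ring.py <<'E'
from fit import *
from scipy.optimize import minimize
a=np.radians(np.arange(75,286,1.5))
def samp(d,q): return cv2.remap(d,q[:,0].astype(np.float32)[None],q[:,1].astype(np.float32)[None],cv2.INTER_LINEAR)[0]
def asc(im,x0,y0,x1,y1,st=1):
    g=cv2.cvtColor(im,cv2.COLOR_RGB2GRAY)[y0:y1:st,x0:x1:st];print('\n'.join(''.join('%x'%(v//16) for v in r) for r in g))
E
python3 - <<'E'
from ring import *
p=bot.snapshot("wrist");s=bot.snapshot("side");st();e=bot.get_obs()["eef_pos"]
asc(p["image"],215,115,295,195)
c=proj(s,[[e[0]-.02,e[1],e[2]-.113]])[0].astype(int);print(c)
asc(s["image"],c[0]-40,c[1]-20,c[0]+40,c[1]+45)
print(proj(p,[[.4625,.3072,.07],[e[0]-.0215,e[1],e[2]-.1135]]),proj(s,[[.4625,.3072,.07],[e[0]-.0215,e[1],e[2]-.1135]]))
E
```

```text
time: 16.4
eef_pos: [0.4842, 0.3036, 0.22]
tcp_rot: [0.001, 1.0, -0.0, 0.014]
contact_force: [-0.0, -0.7, -1.4]
gripper_width: 0.438
grip_force: 25.4
t 16.5 pos [0.4843 0.3037 0.2202] yaw 89.88 tilt [ 2.800e-02 -3.000e-04 -9.996e-01] F [-0.1 -0.9 -1.6] w 0.437 g 25.4 q [-0.78  0.34  0.15  1.75 -0.04  1.03  0.95]
9999999999999998754444444332111212344444555554333222111111238ba9a96568aaabaaaaab
99999999999999875444444332221223445555543444433333443211111378548a74569aaaaaaaaa
99999999999998654444443222223445555555542222222223454322211244325763456789aaaaaa
99999999999986444444432112345555434445554444444333333234321123356542335568aaaaaa
9999999999997544444332123455555544568999a99999986543222332211224543222355689aaaa
9999999999986444444322244555555679aabbbbbbbbbbbaa986532222221212222222245566789a
9999999999877654433223455555689abbbbbaaaa9899abbbaba9743222222111222223355656679
99999999999aba96432234555569abbcba9886555445566778aba844322222221122222235555568
9999999998ab989842234555679bccba865432222221222234666544443222322112222223555556
9999999987aa5476323455569accca853222111111111110011222344
[... 10386 characters left out ...]
999999999998899
88888889899999999997554336764311111111112211100000112236753333446899999999988899
88888888899999999997555334345542220111000001001012444434333333434789999998988999
88888888899999999985355433334555543222111111123456774433333334423689999999888999
88888888899999999864245433333444555554333334578888543333333234313579999998889998
88888889999999a99853235533333433444455555555898754333333333233212358999998899989
99999999999999998653124554333333333434334444444433333333332332112446888888889988
ba999999999999998553222455433334333334343333333333333333223331112345788888888888
[[257.17894749 155.08050905]
 [253.97035016 162.83903974]] [[252.18794439 286.00151701]
 [252.46677186 267.50788982]]
```

```bash
python3 - <<'E'
from ring import *
p=bot.snapshot("wrist");s=bot.snapshot("side");st();o=bot.get_obs();e=o["eef_pos"]
for z in(e[2]-.113,e[2]-.115,e[2]-.117):
    b=toplane(p,[(257.0,135.9),(230.7,159),(281.8,159),(233.8,181),(278,181)],z)
    print("z",round(z,4),"back ctrline",b[0].round(4),"L/R",b[1].round(4),b[2].round(4),"lugs",b[3].round(4),b[4].round(4),"bore est",(b[0,0]+.02425).round(4),((b[1,1]+b[2,1])/2).round(4))
print("shaft",toplane(p,[(256.3,154)],.07).round(4))
# side tilt fit: ring oval, semi-axes free, wrist-tied x/y position loosely
S=dk(s["image"],0.8)
a=np.radians(np.arange(90,271,1.5))
bx=(b[0,0]);
def L(v):  # back-anchored: back point at bx+v0, y yc+v1, z; pitch
    ax,ay=.0225,.0245
    P=np.c_[ax*(1+np.cos(a)),ay*np.sin(a),0*a]@Ro.from_euler('yx',np.radians(v[3:5])).as_matrix().T
    return P+[bx+v[0]/1e3,(b[1,1]+b[2,1])/2+v[1]/1e3,e[2]-.115+v[2]/1e3]
for pit in(-6,-4,-2,0,2):
    f=lambda w:samp(S,proj(s,L([w[0],w[1],w[2],pit,w[3]]))).mean()+.004*(w[0]**2+w[1]**2)/4+.004*(w[3]/2)**2
    r=min((minimize(f,[0,0,dz,0],method="Nelder-Mead",options=dict(initial_simplex=np.array([[0,0,dz,0]]+[[2*(k==0),2*(k==1),dz+2*(k==2),2*(k==3)] for k in range(4)]))) for dz in(-2,0,2,4)),key=lambda r:r.fun)
    q=L([*r.x[:3],pit,r.x[3]]);print(pit,r.x.round(1),round(r.fun,3),"back z-tcp",round(q[len(a)//2,2]-e[2],4),"front",round(q[0,2]-e[2],4),round(q[-1,2]-e[2],4))
E
```

```text
t 16.6 pos [0.4843 0.304  0.2202] yaw 89.9 tilt [ 0.028  -0.     -0.9996] F [-0.4 -0.3 -2.1] w 0.438 g 25.4 q [-0.78  0.34  0.15  1.75 -0.04  1.03  0.95]
z 0.1072 back ctrline [0.4369 0.3067 0.1072] L/R [0.459  0.2813 0.1072] [0.4591 0.3308 0.1072] lugs [0.4812 0.2837 0.1072] [0.4813 0.3277 0.1072] bore est 0.4612 0.306
z 0.1052 back ctrline [0.4372 0.3068 0.1052] L/R [0.4594 0.2811 0.1052] [0.4595 0.331  0.1052] lugs [0.4818 0.2836 0.1052] [0.4819 0.3279 0.1052] bore est 0.4614 0.3061
z 0.1032 back ctrline [0.4375 0.3068 0.1032] L/R [0.4598 0.281  0.1032] [0.4599 0.3312 0.1032] lugs [0.4824 0.2834 0.1032] [0.4825 0.3281 0.1032] bore est 0.4617 0.3061
shaft [[0.4615 0.3064 0.07  ]]
-6 [ 1.9  0.2 -3.1  1. ] 0.425 back z-tcp -0.1181 front -0.1154 -0.1162
-4 [ 1.7  0.5 -2.5  1. ] 0.429 back z-tcp -0.1175 front -0.1155 -0.1164
-2 [ 1.6  0.6 -2.   1. ] 0.436 back z-tcp -0.117 front -0.1158 -0.1167
0 [ 1.5  0.4 -1.7  1.4] 0.446 back z-tcp -0.1167 front -0.1161 -0.1173
2 [ 1.4  0.3 -1.4  1.3] 0.46 back z-tcp -0.1164 front -0.1166 -0.1177
```

```bash
python3 - <<'E'
from ring import *
s=bot.snapshot("side");p=bot.snapshot("wrist");e=bot.get_obs()["eef_pos"]
s8=np.load("s8.npy");s5=np.load("s5.npy")
a=np.radians(np.arange(80,281,1.5))
def run(im,ax,ay,back,yc,z,tag):
    S=dk(im,0.8)
    def L(v,pit): return np.c_[(ax+v[4]/1e3)*(1+np.cos(a)),(ay+v[4]/1e3)*np.sin(a),0*a]@Ro.from_euler('yx',np.radians([pit,v[3]])).as_matrix().T+[back+v[0]/1e3,yc+v[1]/1e3,z+v[2]/1e3]
    for pit in(-9,-6,-4,-2,0,2,4):
        f=lambda w:samp(S,proj(s,L(w,pit))).mean()+.004*(w[0]**2+w[1]**2)/4+.004*(w[3]/2)**2+.004*w[4]**2
        r=min((minimize(f,[0,0,dz,0,0],method="Nelder-Mead",options=dict(maxiter=2000,initial_simplex=np.array([[0,0,dz,0,0]]+[np.array([0,0,dz,0,0])+d for d in np.diag([2,2,2,2,1.])]))) for dz in(-2,0,2)),key=lambda r:r.fun)
        print(tag,pit,r.x.round(1),round(r.fun,4))
run(s5,.02025,.02025,.422-.02025,.1627,.016,"tray")
run(s8,.0225,.0247,.4372-.4843+.449,.3061-.304+.1624,.219-.115,"lift")
run(s["image"],.0225,.0247,.4372,.3061,e[2]-.115,"now")
E
```

```text
tray -9 [ 3.   0.7 -1.5  0.4 -0.2] 0.4765
tray -6 [ 3.   0.5 -1.1  0.6  0. ] 0.4707
tray -4 [ 2.9  0.7 -0.6  0.5  0.1] 0.4689
tray -2 [ 2.9  0.5 -0.2  0.3  0. ] 0.4692
tray 0 [2.8 0.5 0.2 0.3 0. ] 0.471
tray 2 [ 2.8  0.6  0.7  0.4 -0.1] 0.4738
tray 4 [ 2.7  0.6  1.1  0.4 -0.3] 0.4779
lift -9 [ 2.9  0.4 -3.1  0.6 -0.1] 0.5289
lift -6 [ 2.7  0.7 -2.2  0.6  0. ] 0.5266
lift -4 [ 2.6  0.2 -2.   0.6 -0.1] 0.5299
lift -2 [ 2.4  0.2 -1.6  0.6 -0.3] 0.5356
lift 0 [ 2.3  0.4 -1.   0.6 -0.3] 0.5433
lift 2 [ 2.2  0.3 -0.5  0.5 -0.5] 0.5543
lift 4 [ 2.1  0.3 -0.   0.5 -0.6] 0.5689
now -9 [ 2.2  0.8 -3.6  1.4  0.1] 0.4248
now -6 [ 1.9  1.2 -2.6  1.4  0.1] 0.421
now -4 [ 2.   0.6 -2.5  1.2 -0. ] 0.4238
now -2 [ 1.9  0.8 -1.9  1.  -0.1] 0.4323
now 0 [ 1.9  0.6 -1.5  0.7 -0.3] 0.4455
now 2 [ 1.6  0.9 -0.8  0.8 -0.5] 0.4618
now 4 [ 1.5  0.8 -0.5  0.8 -0.7] 0.48
```

```bash
python3 - <<'E'
from ring import *
o=bot.get_obs();e=o["eef_pos"];R0=Ro.from_quat(o["tcp_rot"]).as_matrix()
bt=R0.T@np.array([.4613-.4843,.306-.304,-.1147]);np.save("bt.npy",bt);print(bt)
R1=R0@Ro.from_rotvec([0,np.radians(45)*.055,0]).as_matrix()
tgt=np.array([.4615,.3064,.100])-R1@bt
print(tgt,"row",(R0.T@(tgt-e)/.3).round(4));st()
E
```

```text
[0.02620905 0.00196043 0.11401023]
[0.48943169 0.30439384 0.21359967] row [-0.0166  0.0001  0.0224]
t 16.7 pos [0.4843 0.3044 0.2202] yaw 89.93 tilt [ 2.800e-02  1.000e-04 -9.996e-01] F [ 0.3 -0.5 -1.9] w 0.437 g 25.4 q [-0.78  0.34  0.15  1.75 -0.04  1.03  0.95]
```

```bash
python3 -m inch '[[[-0.006,0,0.005,0,0.02,0,0.4],[-0.012,0,0.012,0,0.04,0,0.4],[-0.0165,0,0.02,0,0.055,0,0.4],[-0.0165,0,0.022,0,0.055,0,0.4],[-0.0165,0,0.022,0,0.055,0,0.4],[-0.0165,0,0.022,0,0.055,0,0.4]]]' 25; python3 - <<'E'
from ring import *
s=bot.snapshot("side");p=bot.snapshot("wrist");st();o=bot.get_obs();e=o["eef_pos"];R=Ro.from_quat(o["tcp_rot"]).as_matrix()
bore=e+R@np.load("bt.npy");print("bore",bore.round(4))
asc(p["image"],235,125,285,180)
b=toplane(p,[(257.0,135.9),(230.7,159),(281.8,159),(255.9,181)],bore[2]);print(b.round(4))
a=np.radians(np.arange(80,281,1.5));S=dk(s["image"],0.8)
def L(v,pit): return np.c_[(.0225+v[4]/1e3)*(1+np.cos(a)),(.0247+v[4]/1e3)*np.sin(a),0*a]@Ro.from_euler('yx',np.radians([pit,v[3]])).as_matrix().T+[b[0,0]+v[0]/1e3,b[1:3,1].mean()+v[1]/1e3,bore[2]+v[2]/1e3]
for pit in(-8,-6,-5,-4,-3,-2,0,2):
    f=lambda w:samp(S,proj(s,L(w,pit))).mean()+.004*(w[0]**2+w[1]**2)/4+.004*(w[3]/2)**2+.004*w[4]**2
    r=min((minimize(f,[0,0,dz,0,0],method="Nelder-Mead",options=dict(maxiter=2000,initial_simplex=np.array([[0,0,dz,0,0]]+[np.array([0,0,dz,0,0])+d for d in np.diag([2,2,2,2,1.])]))) for dz in(-2,0,2)),key=lambda r:r.fun)
    print(pit,r.x.round(1),round(r.fun,4))
E
```

```text
time: 17.3
eef_pos: [0.4892, 0.3048, 0.2135]
tcp_rot: [0.0, 1.0, -0.0, -0.008]
contact_force: [0.1, 0.3, -2.2]
gripper_width: 0.437
grip_force: 25.4
t 17.4 pos [0.4892 0.3049 0.2137] yaw 89.98 tilt [-1.520e-02  2.000e-04 -9.999e-01] F [ 0.1  0.1 -0.9] w 0.438 g 25.4 q [-0.75  0.38  0.15  1.72 -0.07  1.07  0.99]
bore [0.4612 0.3069 0.1001]
55567abccba98653222222223346899aa98532222211222222
5568bccca86432221111111111122234665444322222212222
679bcca8632111111111111111111011233444433222222222
9bccb863211111111111111100010000011234444333322222
ccca7421111111111111111100000011111122455433332122
cca63211111111111111100100000011111111479743332212
b8631111111111111221111011111111111111369854333211
84211111111111234553222233321111111111136897433322
42111111112234687654333799853211111111113588543332
21111111124689a96433344677667532211111111368985332
11111111369a98765444445555556545321111111136998743
1111111379a8654444444555555554444321111111248bca53
111112478875444444445555555555544321111111126bdc84
1111248975444444444444445555555554321111111138cda5
111246775444444556777777665555555554211111112
[... 1736 characters left out ...]
689
45432112222122223457754333322222211212222222345789
66654222221222112222222222111221211125543332357999
56678532222222112212212121112111212479a74332358999
5569cb742222112212222222121222212359bcb73332347999
5558cdca74322122211212112111122358abca853233335899
54569bdcba8743221122221122233568abcb97543222234799
[[0.4372 0.308  0.1001]
 [0.4594 0.2824 0.1001]
 [0.4594 0.3322 0.1001]
 [0.4815 0.307  0.1001]]
-8 [ 2.   1.2 -3.1  0.9  0.2] 0.4404
-6 [ 1.7  1.1 -2.7  1.2  0.1] 0.4349
-5 [ 1.7  1.  -2.5  1.4  0.3] 0.4337
-4 [ 1.8  0.7 -2.4  1.1 -0.1] 0.4334
-3 [ 1.8  0.6 -2.2  1.2 -0. ] 0.4343
-2 [ 1.8  0.6 -2.   1.  -0. ] 0.4365
0 [ 1.7  0.5 -1.6  1.  -0.1] 0.4438
2 [ 1.6  0.6 -1.   0.6 -0.2] 0.4555
```

```bash
python3 - <<'E'
from ring import *
p=bot.snapshot("wrist");st();o=bot.get_obs();e=o["eef_pos"];R=Ro.from_quat(o["tcp_rot"]).as_matrix()
bore=e+R@np.load("bt.npy");print("bore",bore.round(4))
g=cv2.cvtColor(p["image"],cv2.COLOR_RGB2GRAY).astype(float);w=np.clip(150-g[150:163,250:262],0,None)
yy,xx=np.mgrid[150:163,250:262];print(p["image"][150:163,248:266,0])
print(toplane(p,[(255.5,156)],.07))
# shaft top outline: horizontally bright+shaded extents per row; bearing outer edge circle z=.048
b=toplane(p,[(257.0,135.9),(230.7,159),(281.8,159),(255.9,181)],bore[2]-.0007);print(b.round(4),"bore x",b[0,0]+.02425,"y",b[1:3,1].mean())
E
```

```text
t 17.45 pos [0.4892 0.3049 0.2137] yaw 89.98 tilt [-1.520e-02  2.000e-04 -9.999e-01] F [-0.3  0.  -1.5] w 0.436 g 25.4 q [-0.75  0.38  0.15  1.72 -0.07  1.07  0.99]
bore [0.4612 0.3069 0.1001]
[[240 240 239 240 239 239 238 238 237 236 197 119 109 107 109 106 107 106]
 [239 240 239 239 240 240 239 239 238 237 199 120 107 109 108 109 109 111]
 [240 239 239 240 240 238 236 228 230 233 196 120 109 110 110 110 109 113]
 [240 240 240 240 237 223 189 157 157 180 159 116 112 112 111 107 112 108]
 [240 240 240 238 218 163 114  89  86 105 105  96 110 109 109 108 110 107]
 [240 241 239 232 184 104  83  76  77  77  67  83 105 109 111 111 109 112]
 [240 240 239 228 169  91  76  76  76  73  62  80 106 108 133 148 131 111]
 [239 239 239 228 172  95  76  78  77  74  64  83 105 111 142 164 140 113]
 [240 240 238 234 201 130  83  75  76  79  78  89 107 112 146 168 146 115]
 [239 240 240 239 232 189 119  95 104 130 126 106 108 115 149 169 149 123]
 [240 240 240 240 239 230 206 190 204 216 180 121 110 112 148 169 165 153]
 [240 240 239 239 239 239 235 233 236 236 197 121 110 114 141 166 167 165]
 [240 239 240 240 240 240 239 239 239 237 200 120 108 110 123 136 155 170]]
[[0.46123959 0.306766   0.07      ]]
[[0.4373 0.308  0.0994]
 [0.4595 0.2824 0.0994]
 [0.4595 0.3323 0.0994]
 [0.4817 0.307  0.0994]] bore x 0.4615410340208263 y 0.30733321804034475
```

```bash
python3 -m inch '[[[0,0,0.02,0,0,0,0.4],[-0.001,0,0.045,0,0,0,0.4],[-0.001,0,0.065,0,0,0,0.4],[-0.001,0,0.074,0,0,0,0.4],[-0.001,0,0.074,0,0,0,0.4],[-0.001,0,0.074,0,0,0,0.4],[-0.001,0,0.074,0,0,0,0.4]]]' 25; python3 - <<'E'
from ring import *
p=bot.snapshot("wrist");s=bot.snapshot("side");st();o=bot.get_obs();e=o["eef_pos"];R=Ro.from_quat(o["tcp_rot"]).as_matrix()
bore=e+R@np.load("bt.npy");print("bore",bore.round(4))
print(p["image"][150:182:1,246:268,0])
b=toplane(p,[(257.0,135.9),(230.7,159),(281.8,159)],bore[2]-.0007);print("bore x",b[0,0]+.02425,"y",b[1:3,1].mean(),proj(p,[[.4615,.3072,.07]]))
asc(s["image"],215,255,285,300)
print(proj(s,[[.4615,.3072,.07],[.4615,.3072,.058],[.4615,.3072,.048]]))
E
```

```text
time: 18.15
eef_pos: [0.4895, 0.3049, 0.1916]
tcp_rot: [0.0, 1.0, 0.0, -0.007]
contact_force: [0.5, 0.7, -1.2]
gripper_width: 0.438
grip_force: 25.4
t 18.25 pos [0.4894 0.3049 0.1917] yaw 89.96 tilt [-1.480e-02  4.000e-04 -9.999e-01] F [-0.   0.2 -1.7] w 0.44 g 25.4 q [-0.75  0.4   0.14  1.74 -0.08  1.02  0.99]
bore [0.4616 0.3069 0.0781]
[[239 238 238 239 239 239 239 237 219 184 180 180 178 185 222 237 237 237
  237 237 236 234]
 [239 238 239 240 239 239 237 233 197 129 115 115 115 126 197 231 234 233
  232 232 231 232]
 [239 238 239 239 239 238 219 182 146 111 105 103 105 113 148 172 176 174
  175 175 175 178]
 [238 239 239 240 239 236 199 125 109 106 104 106 106 103 111 112 117 112
  116 117 116 129]
 [239 238 239 238 239 236 197 119 106 106 102 105 103 106 107 108 108 108
  110 110 112 127]
 [239 239 239 239 239 237 198 121 103  95  96 105 105 110 108 109 109 110
  109 108 112 123]
 [239 239 239 238 239 236 199 109  76  63  62  76  95 105 108 110 110 108
  111 109 111 123]
 [239 239 239 239 240 235 188  83  41  33  35  42  70  94 103 107 106 109
  108 110 108 121]
 [240 239 238 2
[... 4877 characters left out ...]
13433222111122224588643211479988887788764444
2222222223468aaaaa9aa8411234445543334556568865456411147998888888887878
233223223589aaaa9a9a962124885555556679a9876555447731114898888888888888
3333322358aaaaaaaaaa831137b9434555555566555543346752112799888888888889
433322568a9a99a9aaaa622249b8423445555555544432233332112599888999888888
43333379aaaaa99aaaa942126ba5432223445455432223343333211489999999988888
332346899a99999aaaa842126a85444322122222122234444443211489999999999888
3235799999a9999aaaa841224654445443332222234444436621111589889999998888
2347999999999a999999521113433445555544455555544377211127b9689999999999
[[252.70369835 286.10074392]
 [252.77691103 291.67386095]
 [252.8372381  296.26609572]]
```

```bash
python3 -m inch '[[[0.001,0,0.01,0,0,0,0.4],[0.001,0,0.018,0,0,0,0.4],[0.001,0,0.026,0,0,0,0.4],[0.001,0,0.03,0,0,0,0.4],[0.001,0,0.03,0,0,0,0.4],[0.001,0,0.03,0,0,0,0.4]]]' 25; python3 -m inch '[[[0,0,0.006,0,0,0,0.4],[0,0,0.012,0,0,0,0.4],[0,0,0.018,0,0,0,0.4],[0,0,0.018,0,0,0,0.4],[0,0,0.018,0,0,0,0.4]]]' 25; python3 - <<'E'
from ring import *
o=bot.get_obs();st();e=o["eef_pos"];R=Ro.from_quat(o["tcp_rot"]).as_matrix()
print("bore",(e+R@np.load("bt.npy")).round(4))
p=bot.snapshot("wrist");print(proj(p,[[.4615,.3072,.07]]));asc(p["image"],250,150,266,172);st()
E
```

```text
time: 18.85
eef_pos: [0.4889, 0.3048, 0.1824]
tcp_rot: [0.0, 1.0, 0.0, -0.008]
contact_force: [-0.5, -0.1, -1.5]
gripper_width: 0.439
grip_force: 25.4
time: 19.35
eef_pos: [0.4887, 0.3048, 0.1769]
tcp_rot: [0.0, 1.0, -0.0, -0.008]
contact_force: [0.8, 0.3, -1.1]
gripper_width: 0.439
grip_force: 25.4
t 19.35 pos [0.4887 0.3048 0.1769] yaw 89.96 tilt [-1.540e-02 -1.000e-04 -9.999e-01] F [ 0.8  0.3 -1.1] w 0.439 g 25.4 q [-0.75  0.41  0.14  1.76 -0.08  0.98  1.  ]
bore [0.4608 0.3068 0.0633]
[[256.31964486 162.89050784]]
eeeeeeeeeeeeeeee
eeeeeeeeeeeeeeee
eeeeeeeeeeeeeeee
eeedbbbdeeeeeeee
dba9778ceeeeeeee
c8766679abbdeeee
96666666777ceeee
666666666679abbd
666666666667778c
666554455666667c
665432233566667c
664222122456667c
654212212356667c
6532111122566679
6532112123566667
6642221123566666
6653322235666666
6665543456666666
6666665666666666
6666666666666666
6666666666666666
6666666666666666
t 19.4 pos [0.4888 0.3048 0.177 ] yaw 89.96 tilt [-1.530e-02  1.000e-04 -9.999e-01] F [-0.4  0.6 -2.7] w 0.436 g 25.4 q [-0.75  0.41  0.14  1.76 -0.08  0.98  1.  ]
```

```bash
python3 -m inch '[[[-0.0025,-0.001,0.003,0,0,0,0.4],[-0.0025,-0.001,0.009,0,0,0,0.4],[-0.0025,-0.001,0.0145,0,0,0,0.4],[-0.0025,-0.001,0.0145,0,0,0,0.4],[-0.0025,-0.001,0.0145,0,0,0,0.4]]]' 25; python3 - <<'E'
from ring import *
o=bot.get_obs();st();e=o["eef_pos"];R=Ro.from_quat(o["tcp_rot"]).as_matrix()
bore=e+R@np.load("bt.npy");print("bore",bore.round(4))
s=bot.snapshot("side");t=bot.snapshot("top");p=bot.snapshot("wrist");st()
for q in(p,s,t):
    for n in["clip","clip_bore","clip_lug_a"]: print(n,[(np.round(d["position"],3).tolist(),round(d["score"],2)) for d in bot.find_in(q,n)[:3]])
asc(s["image"],210,268,290,316)
S=s["image"].astype(int);print('blue/dark mask');
h=cv2.cvtColor(s["image"],cv2.COLOR_RGB2HSV)
for z in(.054,.056,.058,.060): print(z,proj(s,[[bore[0]-.0245,.3072,z],[bore[0],.3072+.0247,z],[bore[0]+.022,.3072+.021,z]]).round(1).tolist())
E
```

```text
time: 19.9
eef_pos: [0.4894, 0.3045, 0.1726]
tcp_rot: [0.0, 1.0, -0.0, -0.008]
contact_force: [0.5, -0.3, -1.7]
gripper_width: 0.436
grip_force: 25.4
t 19.9 pos [0.4894 0.3045 0.1726] yaw 89.97 tilt [-0.0154 -0.     -0.9999] F [ 0.5 -0.3 -1.7] w 0.436 g 25.4 q [-0.74  0.42  0.14  1.77 -0.08  0.98  1.  ]
bore [0.4614 0.3065 0.059 ]
t 20.05 pos [0.4895 0.3045 0.1727] yaw 89.96 tilt [-1.530e-02  1.000e-04 -9.999e-01] F [ 0.7 -0.2 -1.5] w 0.435 g 25.4 q [-0.74  0.42  0.14  1.77 -0.08  0.98  1.  ]
clip [([0.455, 0.304, 0.06], 0.58)]
clip_bore [([0.459, 0.306, 0.056], 0.64)]
clip_lug_a [([0.462, 0.279, 0.062], 0.7), ([0.464, 0.33, 0.062], 0.55)]
clip [([0.451, 0.326, 0.036], 0.74), ([0.458, 0.332, 0.062], 0.68)]
clip_bore [([0.453, 0.33, 0.06], 0.63), ([0.482, 0.309, 0.133], 0.39)]
clip_lug_a []
clip [([0.388, -0.334, 0.014], 0.47)]
clip_bore []
clip_lug_a []
237aa98999854332222222222221138821128bbbbbbbbbbbbbbbbbbbbbbbbbbbbcddddca559cdddd
237a999875565332222222222211138831117bbbbbbabbbbbbbbbbbbbbbbbbbabcddddc847bddcdc
2279988998864332222222222221138931116abbbbbbbbbbbbbbbbbbbababbbbcddddca5
[... 3187 characters left out ...]
5412443333333334344434444444343333333333344321244789988989998
bba9999999a9a9999854311222333333343343344334333333333333333443111234578898889888
dedbaba999a999a99754311122332333433344343433333333333333334431111244578988988988
eeeedecbbbbaaa998754311211223333444443333333443433333333443211111234478888888989
deeeeeededddcbba9655311111122222333343333343333333322332331111112244478888888988
edeedeeeeeededddb988621221112222222333333333332332233432111111211245478988889888
blue/dark mask
0.054 [[265.5, 296.0], [248.2, 301.4], [237.5, 297.8]]
0.056 [[265.5, 295.1], [248.1, 300.4], [237.4, 296.9]]
0.058 [[265.5, 294.2], [248.1, 299.5], [237.4, 296.0]]
0.06 [[265.5, 293.3], [248.1, 298.5], [237.4, 295.0]]
```

```bash
python3 - <<'E'
from ring import *
s=bot.snapshot("side");s8=np.load("s8.npy")
a=cv2.cvtColor(s["image"],cv2.COLOR_RGB2GRAY).astype(int);b=cv2.cvtColor(s8,cv2.COLOR_RGB2GRAY).astype(int)
d=a-b
print('\n'.join('%d '%(284+i)+''.join('.' if abs(v)<14 else (chr(96+min(26,abs(v)//8)) if v<0 else chr(64+min(26,v//8))) for v in r) for i,r in enumerate(d[284:308,225:275])))
print("now");asc(s["image"],225,284,275,308)
print("sat now")
h=cv2.cvtColor(s["image"],cv2.COLOR_RGB2HSV)[...,1]
print('\n'.join(''.join('%x'%(v//16) for v in r) for r in h[284:308,225:275]))
E
```

```text
284 .a.b.b...chnrrha.adjpqrrrrsrppqohbabb.............
285 abbb....bemrsqgb.dkqrrrrrrommqsqhbabdcba..........
286 .b......bfmrrqhbafnrrrrrrrjhimnkfbbacegeb.........
287 bab...a.bemqsqgb.goqrrrrrrpmomfbbbbbbeijda........
288 b....b.bafmssrhbbgnqrrrqqrolkfbabbbbcdgjgb.....b.b
289 .....ba..emrrqh..ekoqrrrrqhabbbbbbbbb...b.C.bcdeed
290 ....bb.bbemrrpg..dhknpqqqnfbabcbbccbb..CDDEC.dffee
291 abb.bbaa.fnrogb...bfklnooiccbcdccbbb..b.EDDFE.defe
292 .ab.ba.abelofa......ekkkjfcdcdccc....cfdDD.CFD.eff
293 bbbbbbbaaejib...bb...acfheccdcbb.....bhg.C..DFAeee
294 bba.bbbbbfjc...fije..................bghcAB.AFEaee
295 ..bbbbbbdhh...dnroia..................ffb.B.BEH.de
296 ab.bbaabdge...iqsnfcb...............B.ehf....CFCac
297 baa.bbbacdb..bhqsohffeca..........B.A.dfc..B.CFCac
298 b.aaba.abb..abfnroighigfcccc......acddhid...BCFE.c
299 abbbc.bb...bbadjpledffgghigfecdcdedccejjd.BCBFGFBa
300 .abbbab..bdccccglmfddeefgggffgffeca.afmlc..AEKIFC.
301 .aababb.aflhccbdhlkfcbbddecddccc..abehje.A.DGKHCC.
302 abbbba...fmjdbbccgljddccba.....bbdgggfc..BCFJIECDD
303 babbbb...cijhdba.bdeeeggedcdddfhefhheb....EJID..BD

[... 1979 characters left out ...]
0122111110011111000110111121102011101
00010000112112122110101100101111111111122112111110
00110010111222112211110110111111220121112122311111
10001110111212120421022121111121121111210200411110
00011001111215111212021232122222211221121121111231
00011112211286011111111211221222111021113610011473
00000025311168411111112211321211201111112022111494
0010104941202a9331111011111111111111122220121116b6
1001016a6111245821211111111110011011222000011117c8
0000127b7112112121221111111111111010020111111118c9
010112ab811111213523520112211112124201001111103aba
000002aca411111111324f2250122412510021111111103acb
100012acb61111211211332203313002121111111111114bcb
101038ccb82011111111111120101111111111111111117ccb
```

```bash
python3 - <<'E'
from h import *
st();print(bot.close_job())
E
```

```text
t 20.55 pos [0.4894 0.3045 0.1726] yaw 89.96 tilt [-1.530e-02  1.000e-04 -9.999e-01] F [-0.9  0.2 -1.5] w 0.434 g 25.4 q [-0.74  0.42  0.14  1.77 -0.08  0.98  1.  ]
the job is handed in; nothing more can be done
None
```

I handed the job in at 20.6 s: the clip hangs fully spread on the squeezed pliers (25 N grip) around the groove, about 58 mm above the bench to within 1 mm, roughly 1° from level and with no contact force felt on the way down; height, level and centring come from the camera images.

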